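# Refill the swivel dispenser on a market stall and index it to its serving hole

## Robot

A 7-joint arm with a two-finger parallel gripper is mounted at the origin on the work surface. World frame = base frame: x ahead of the robot, y to its left, z up, the work surface at z = 0. Lengths are in m, angles in rad, forces in N, time in s.
With the tool pointing down it reaches from about 0.4 to 0.875 m from the base axis. Payload 19.3 kg.
Tool frame: the origin (TCP) lies at the very end of the fingers, on their centre line; the grasp point (between the pads) lies 19 mm behind it; z points along the fingers, y is the direction in which the jaws open and shut (so a half turn about z gives the same grasp; the last joint's range is limited). The gripper opens to 85 mm and grips with 20 to 120 N. Pads are 22 mm wide; open, the fingers measure 114 mm over their backs; the gripper's body (76 mm by 85 mm) begins 54 mm behind the grasp point. The pads swing forward as they close: fully open they stand 13 mm farther back than shut.
Start: joints at [-1.254, 0.521, -0.036, 1.599, 0.021, 1.021, -0.113], TCP at [0.236, 0.579, 0.231] pointing down, gripper open.
Joint ranges: [-2.91, 2.91], [-0.3, 2.13], [-1.5, 1.42], [0.17, 2.43], [-1.26, 4.41], [0.16, 1.93], [-2.52, 2.52]. Speed limits (rad/s): [1.89, 1.89, 2.39, 2.39, 3.01, 3.01, 3.01].

## Interface

Orientations are given as [roll, pitch, yaw] about the fixed x, y, z axes, in that order (R = Rz(yaw) Ry(pitch) Rx(roll)).
In Python, from workcell import bot, viewer gives the robot as it stands.
- The arm moves only by the shell command python3 -m creep 'ROWS' [FORCE]. ROWS is JSON, a list of rows, each an object of numbers: "rx", "ry", "rz": the turn, a rotation vector about the tool's x, y, z in degrees; "tx", "ty", "tz": the shift along the tool's x, y, z in mm; "hand": the closure, from -1 (fully open) to 1 (shut), so that 0 is half open. In form: [{"rx": .., "ry": .., "rz": .., "tx": .., "ty": .., "tz": .., "hand": ..}, ...]. A call has 1 to 8 rows; each row is the pose to reach, as a shift and turn from the pose commanded when the call began, along the tool's axes at that moment; what a row does not reach only later rows make up. A row lasts 1/10 s, in which the tool goes at most 50 mm and 8.59 degrees, less where a joint would pass 70% of its speed; a pose out of reach is approached as far as the arm can. A call with a gripper value outside its range is refused whole. The fingers move at their own pace and stop on an object; FORCE is the grip in N (left out, the last holds). Time passes only in rows, so rows that repeat a pose let the fingers close. It gives the time, the measured TCP pose, the force and the opening at its end, in the units of the state.
- bot.observe(): the state, without advancing time (a new reading comes with each control period).
- viewer.grab_frame(name): name is "side" or "top"; returns a dict with "pixels" (400x640x3 uint8, blue, green, red), "vertical_fov" (degrees; the focal length in pixels is half the picture's height over the tangent of half this angle, whatever the lens; pixels are square), "cx", "cy" (the principal point, pixels), "rvec" (rotation vector, rad) and "tvec" (3), from world to camera coordinates, as OpenCV has them. Camera axes: x right, y down, z forward; pixel columns grow to the right and rows downward; lengths in m; the calibration is good to about 2 mm. A picture is of the moment at which its call begins. There is no depth.
- bot.job_done(): hands the job in, once; it reports no verdict.
Trained networks look in a picture, given as the dict that the camera call returned (one of the last four; its "shot" number tells which), for a name from the list of things; names that differ only in an ending like _2 or _b are one class to them, and where a whole thing is asked for, a point or a joint stands for the part that bears it (a point fixed in the world has none). Each returns a list of dicts, best first, with "score" (0 to 1); they miss things now and then, are a little off and sometimes report something else, mostly with a low value. They report only what shows in the picture. A call takes as long as a camera call. They do not tell look-alikes from the thing itself.
- viewer.outline_of(target, picture): "mask" (400x640 bool, what is visible of it) and "bbox" ([left, top, right, bottom] in pixels, round what is visible of it).
The state is a dict: "clock": time; "qpos": joint angles; "qd": joint speeds; "joint_efforts": joint torques, N m; "position": TCP position; "tool_rot": TCP orientation; "force": force on the tool from outside, world axes, zero at the start; "moment": the same for the moment, N m; "grip_width": finger opening in m.
Only numpy, scipy, OpenCV 4.12 (cv2) and the standard library are available. Lean on these libraries where they do the work, as an engineer would, in place of code of your own. Each camera call takes 0.05 s, during which the arm holds its last target.

## Task

Refill the counter-top dispenser and bring it round to serve: lay the longer strip of packets down into its open channel, pushing the spring follower back so that the strip sits flat on the floor between follower and front lip, let go of it, and then slide the top rail fully forward over it. Next pull up the knob of the spring plunger, swing the magazine counter-clockwise (seen from above) to the next hole, so that it points along the delivery chute, and let the plunger snap fully home there. Leave the shorter strip, the tin, the jar, the brass weight and the carton where they stand.

Things in the scene. Friction and masses are not known exactly. Their poses are not given: they have to be found in the camera images.
- long_strip_center (a point): the longer refill strip, a stiff row of six joined white packets with a cardboard band: 90 mm long (its x axis), 26 mm wide (y), 44 mm tall (z), 80 to 170 g, the same both ways round; it stands loose on the table on its 26 mm wide edge. The point is its centre, 22 mm above its underside. Only this one is to be loaded; it may lie left or right of the dispenser
- short_strip_center (a point): the shorter strip, four packets: 60 x 26 x 44 mm, not to be used; point at its centre. It stays where it is
- pivot (a point): a point on the dispenser's upright swivel axis, 50 mm above the table (height of the channel floor). The dispenser is fixed: a dark steel disc of 102 mm radius, a steel index plate over part of it (top 30 mm above the table), and an aluminium chute 135 to 222 mm from the axis, 0.698 rad counter-clockwise from where the magazine points at the start
- bay (a point): where the long strip's centre must come to lie; turns with the magazine. x points along the channel to the front lip, y to the plunger's side, z up. In mm here: channel floor z -22, strip space x +-45, y +-15; side walls to 15 above the floor (flared), outer faces y +-22; lip x 45 to 51, 12 high. Fingers beside the strip must stay 16 above the floor. Empty, the follower's face is at x -25
- follower (a joint): how far the spring follower (26 mm wide, top 42 mm over the channel floor) is pushed back, m: 0 empty, 0.020 with the strip in place, 0.045 at its stop; 3 N at 0, 4.2 N at 0.020. The strip can push it back while held 16 mm over the floor, go about 10 mm too far, then be lowered and let go: the spring slides it to the lip
- tab (a point): centre of the black tab standing on the steel top rail: 12 mm along the channel, 24 mm across it, 27 mm tall (from 51.5 to 78 mm over the channel floor). It moves with the rail, and its axes are those of the magazine (as bay). Grip it across its 24 mm, or push it from behind
- rail (a joint): how far the top rail is slid back, m: 0 fully forward (closed), 0.105 to 0.115 at the start (open). It closes along the bay's +x with about 1.5 N of friction. The steel rail is 85 mm long, 34 mm wide, its underside 47 mm over the channel floor; closed, it spans bay x -40 to +45 mm
- knob (a point): the plunger's black round knob on the magazine's side lug, 80 mm from the swivel axis on its +y side: 22 mm diameter, 34 mm tall, with a 30 mm flange (6 mm thick) on top; 4 mm below it a steel barrel of 26 mm diameter. The point is on its axis, 18 mm above the knob's lower end, 22 mm below the flange's top; 84 mm above the table with the pin home. It pulls straight up
- plunger (a joint): how far the plunger is pulled up, m: 0 pin home in a hole, about 0.012 with the pin riding on the index plate, 0.018 at its stop. Its spring pulls down with 5 N at 0, 8.6 N at 0.018. The 10 mm pin has a round end and the holes are 14 mm wide, so it drops in from 2 mm off centre
- turret (a joint): swivel angle of the magazine about the upright axis through pivot, rad, counter-clockwise seen from above: 0 at the start hole, 0.698 at the next hole, the serving hole, -0.698 and 1.396 at the other holes. Turns with about 2 N at the knob when the pin is pulled; with the pin home it has about 0.025 rad of play
- serving_hole (a point): mouth of the serving hole in the index plate, 30 mm above the table, 80 mm from the swivel axis: the plunger's axis stands over it when the magazine points along the chute
- tin: upright steel tin, 60 mm diameter, 75 mm tall, a bystander; origin under its centre
- jar: small amber jar, 56 mm diameter, 70 mm tall, a bystander; origin under its centre
- pot_weight: brass weight, 48 mm diameter, 35 mm tall, a bystander; origin under its centre
- carton: cardboard box 60 x 85 x 50 mm, a bystander; origin under its centre
There are look-alikes about, which are no part of the job. What is shaped like the part that bears long_strip_center but purple or turquoise is not meant.

How it is judged:
By the outcome, as a careful person would: the job done as asked, in the order asked, and still so for the second after the job is handed in, with the robot touching nothing.
It also fails if it takes over 64 s, if anything falls off the work surface, if the arm or the gripper's body presses on something with over 40 N, if the wrist force passes 120 N, or if a joint passes its speed limit or range.

## Working session

There is one attempt and no reset: what is moved stays moved. The work goes in short steps, Python scripts to look and compute and a shell command to move; the robot and the scene stay as the last step left them, time stands still between calls to the robot, and variables do not carry over. Pictures are saved under pics/ and viewed, and the job is handed in when it is done.

```bash
mkdir -p pics; ls
cat > h.py <<'E'
import numpy as np, cv2
from workcell import bot, viewer
from scipy.spatial.transform import Rotation as R
def K(p):
    f=200/np.tan(np.radians(p["vertical_fov"])/2)
    return np.array([[f,0,p["cx"]],[0,f,p["cy"]],[0,0,1.]])
def proj(p,X):
    return cv2.projectPoints(np.atleast_2d(np.array(X,float)),np.array(p["rvec"],float),np.array(p["tvec"],float),K(p),None)[0][:,0]
def ray(p,uv):
    Rm=cv2.Rodrigues(np.array(p["rvec"],float))[0]; t=np.array(p["tvec"],float)
    d=Rm.T@np.linalg.inv(K(p))@np.array([uv[0],uv[1],1.]); return -Rm.T@t, d
def atz(p,uv,z):
    o,d=ray(p,uv); return o+d*(z-o[2])/d[2]
def tri(p1,u1,p2,u2):
    o1,d1=ray(p1,u1);o2,d2=ray(p2,u2)
    s=np.linalg.lstsq(np.c_[d1,-d2],o2-o1,rcond=None)[0]
    a=o1+d1*s[0];b=o2+d2*s[1]; return (a+b)/2,np.linalg.norm(a-b)
E
python3 - <<'E'
from h import *
for n in("side","top"):
    p=viewer.grab_frame(n); cv2.imwrite(f"pics/{n}0.png",p["pixels"])
    print(n,{k:v for k,v in p.items() if k!="pixels"})
    for t in["long_strip_center","short_strip_center","tab","knob","tin","jar","pot_weight","carton","follower","rail","turret","plunger"]:
        for r in viewer.outline_of(t,p)[:3]: print(t,round(float(r["score"]),2),r["bbox"],r["mask"].sum())
print(bot.observe())
E
```

```text
pics
side {'vertical_fov': 43.19750338559716, 'cx': 329.41457484885484, 'cy': 204.1722901167078, 'rvec': array([ 2.24694373, -0.72212322,  0.32303825]), 'tvec': array([-0.36392131,  0.26657124,  1.03486983]), 'shot': 1}
long_strip_center 0.95 [275.5, 165.5, 308.6, 180.3] 589
long_strip_center 0.95 [234.8, 140.0, 258.8, 167.9] 438
long_strip_center 0.6 [200.9, 165.7, 229.2, 195.7] 483
short_strip_center 0.7 [402.0, 286.5, 419.6, 322.0] 500
tab 0.94 [337.1, 179.1, 369.9, 199.2] 342
knob 0.57 [370.3, 169.1, 378.4, 184.5] 130
tin 0.74 [467.0, 250.5, 499.5, 288.5] 1000
tin 0.55 [365.9, 194.5, 387.9, 211.0] 174
jar 0.81 [325.8, 129.9, 346.1, 159.2] 484
pot_weight 0.54 [231.2, 194.1, 253.6, 217.3] 356
carton 0.97 [329.5, 317.1, 379.9, 369.0] 1710
follower 0.72 [366.5, 196.2, 391.6, 213.7] 184
follower 0.4 [328.2, 168.7, 420.4, 225.4] 2557
rail 0.68 [333.3, 179.6, 369.8, 200.0] 376
rail 0.56 [327.5, 168.1, 446.2, 254.4] 5605
turret 0.98 [330.5, 169.6, 418.6, 223.6] 2532
plunger 0.7 [371.9, 168.8, 380.6, 185.3] 188
top {'vertical_fov': 55.93361018827088, 'cx': 314.2187230822235, 'cy': 196.842
[... 805 characters left out ...]
10
{'clock': 1.3, 'qpos': array([-1.25420001,  0.52140588, -0.0363103 ,  1.599466  ,  0.02121506,
        1.02108752, -0.11280113]), 'qd': array([ 1.15886599e-03,  1.21941282e-03, -1.71723628e-03, -6.68058237e-05,
       -3.02013989e-03,  8.96733448e-04,  1.32633710e-03]), 'joint_efforts': array([ 2.18021037e-04, -9.26845765e+01,  1.97826326e+00, -3.70261538e+01,
        1.79748883e-02,  1.91738567e-03,  2.54246100e-05]), 'position': array([0.23578901, 0.57883168, 0.23129919]), 'tool_rot': array([3.14157389e+00, 4.17336099e-06, 2.75476847e+00]), 'force': array([ 0.00114487,  0.43799822, -0.22202668]), 'moment': array([-0.00827713,  0.02198976,  0.04185174]), 'grip_width': 0.0854846106117634}
```

View pics/side0.png

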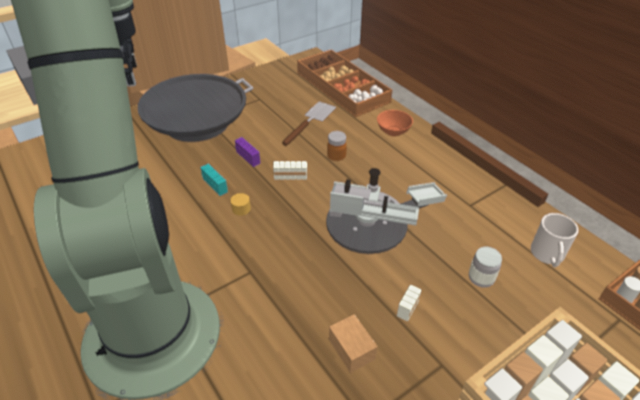

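View pics/top0.png

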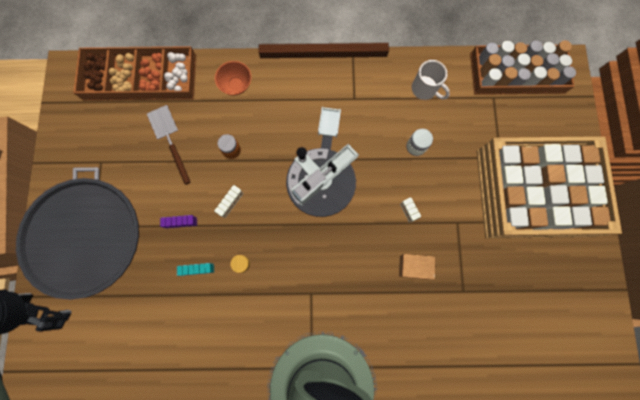

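Run:
```python
import cv2
a=cv2.imread("pics/side0.png")[130:230,190:450]; cv2.imwrite("pics/side0c.png",cv2.resize(a,None,fx=3,fy=3,interpolation=cv2.INTER_CUBIC))
a=cv2.imread("pics/top0.png")[125:285,155:385]; cv2.imwrite("pics/top0c.png",cv2.resize(a,None,fx=3.4,fy=3.4,interpolation=cv2.INTER_CUBIC))
```

```text
(no output)
```

View pics/side0c.png

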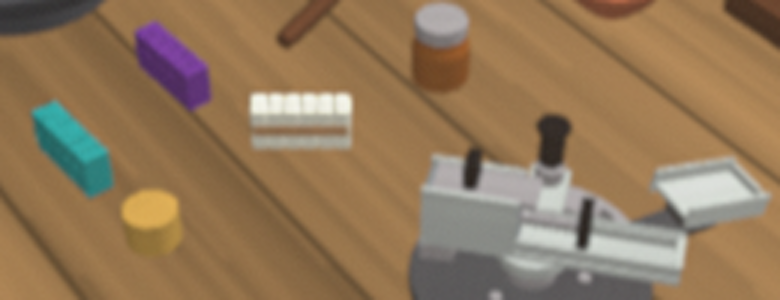

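View pics/top0c.png

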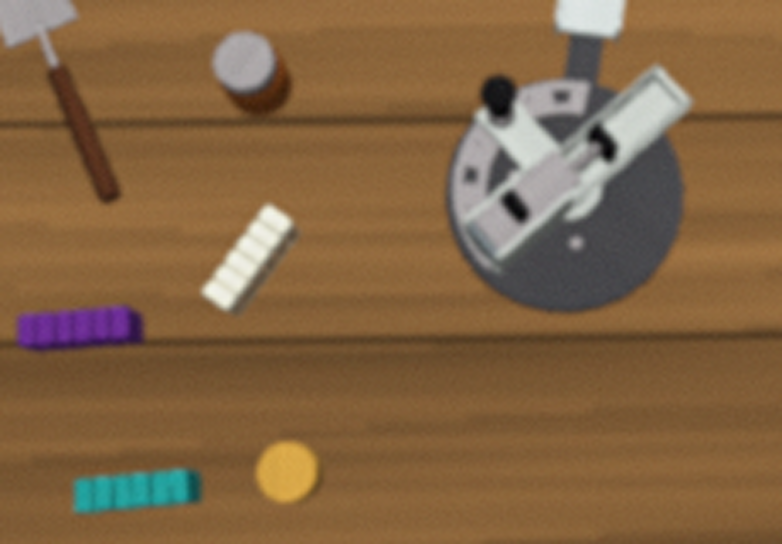

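Run:
```python
import cv2,numpy as np
from h import *
T=[];S=[]
for i in range(4): T.append(viewer.grab_frame("top")); 
for i in range(4): S.append(viewer.grab_frame("side"))
import pickle
for n,L in(("top",T),("side",S)):
    m=np.mean([l["pixels"].astype(float) for l in L],0).astype(np.uint8); L[0]["pixels"]=m; pickle.dump(L[0],open(f"{n}_avg.pkl","wb"))
a=T[0]["pixels"][140:215,282:364]; cv2.imwrite("pics/t1.png",cv2.resize(a,None,fx=8,fy=8,interpolation=cv2.INTER_CUBIC)[:600])
a=S[0]["pixels"][165:240,325:425]; cv2.imwrite("pics/s1.png",cv2.resize(a,None,fx=8,fy=8,interpolation=cv2.INTER_CUBIC)[:600])
print(T[0]["pixels"].std(),np.abs(T[1]["pixels"].astype(float)-T[2]["pixels"]).mean(), bot.observe()["clock"])
```

```text
41.41716329124094 1.7232200520833334 1.7
```

View pics/t1.png

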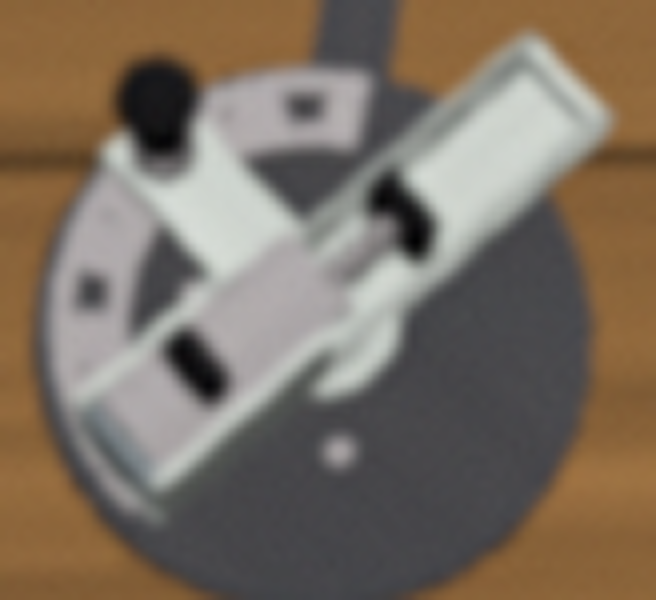

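View pics/s1.png

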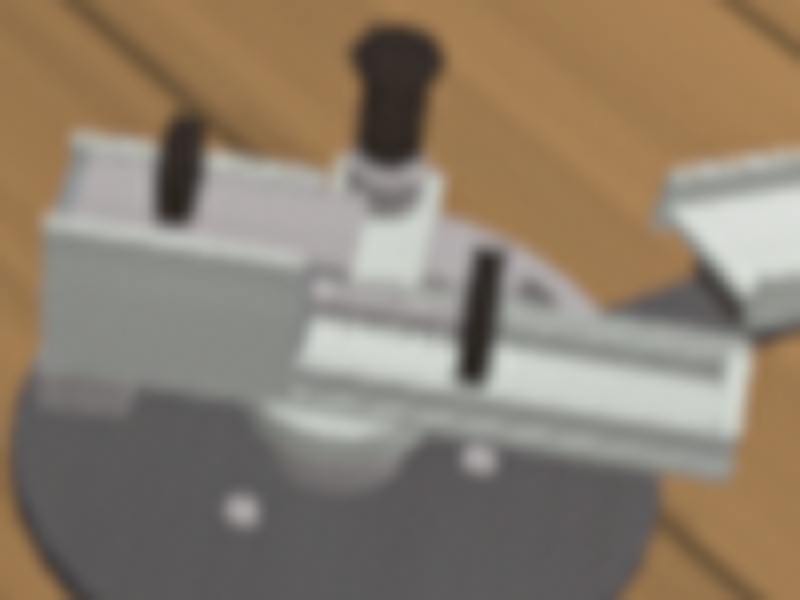

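Run:
```python
import pickle
from h import *
T=pickle.load(open("top_avg.pkl","rb"));S=pickle.load(open("side_avg.pkl","rb"))
tp=lambda X,Y:(282+(X+.5)/8-.5,140+(Y+.5)/8-.5)
sp=lambda X,Y:(325+(X+.5)/8-.5,165+(Y+.5)/8-.5)
f=lambda a:np.round(a,4)
for n,t,z in(("lipL",(533,32),.063),("lipR",(612,118),.063),("knobtop",(158,95),.106),("rearL",(78,402),.092),("rearR",(155,488),.092)):
    print(n,f(atz(T,tp(*t),z)))
for n,t,s in(("knobflange",(158,95),(397,45)),("lipL",(533,32),(748,340)),("lipR",(612,118),(737,440)),("tab",(195,365),(182,170)),("follower",(402,216),(482,315)),("knob",(158,105),(393,100)),("hole",(305,106),(537,290)),("hub?",(338,451),(242,511))):
    print(n,[f(q) for q in tri(T,tp(*t),S,sp(*s))])
def lines(p):
    print()
# disc ellipse from top: contour points of dark->wood boundary, lower half
im=T["pixels"].astype(float); sat=im[...,2]-im[...,0]
m=(sat<25)[130:230,270:375].astype(np.uint8)
cs,_=cv2.findContours(m,cv2.RETR_EXTERNAL,cv2.CHAIN_APPROX_NONE); c=max(cs,key=cv2.contourArea)[:,0]+[270,130]
from scipy.optimize import least_squares
for z in(.0,.02):
    P=np.array([atz(T,q,z)[:2] for q in c if q[1]>172 ])
    r=least_squares(lambda v:np.hypot(*(P-v[:2]).T)-v[2],[.5,0,.1],loss="soft_l1",f_scale=.001); print("disc",z,f(r.x),r.cost)
# subpixel soft profile later
```

```text
lipL [ 0.655  -0.0835  0.063 ]
lipR [ 0.6231 -0.1102  0.063 ]
knobtop [0.6191 0.047  0.106 ]
rearL [0.5171 0.0747 0.092 ]
rearR [0.4876 0.0491 0.092 ]
knobflange [array([0.6191, 0.047 , 0.1065]), np.float64(0.0002)]
lipL [array([ 0.6544, -0.0832,  0.0627]), np.float64(0.0015)]
lipR [array([ 0.624 , -0.1105,  0.06  ]), np.float64(0.0002)]
tab [array([0.5251, 0.0349, 0.1116]), np.float64(0.001)]
follower [array([ 0.5861, -0.0359,  0.0735]), np.float64(0.0014)]
knob [array([0.6226, 0.0484, 0.0816]), np.float64(0.0023)]
hole [array([ 0.6409, -0.004 ,  0.0289]), np.float64(0.0021)]
hub? [array([ 0.516 , -0.0139,  0.0118]), np.float64(0.0003)]
disc 0.0 [ 0.5603 -0.0055  0.0993] 3.573924145574712e-05
disc 0.02 [ 0.5555 -0.0051  0.0974] 3.4642640253923776e-05
```

```bash
cat >> h.py <<'E'
def boxpts(c,yaw,L,W,z0,z1):
    P=[]
    for z in(z0,z1):
        for sx,sy in((1,1),(1,-1),(-1,-1),(-1,1)):
            a=sx*L/2;b=sy*W/2
            P.append([c[0]+a*np.cos(yaw)-b*np.sin(yaw),c[1]+a*np.sin(yaw)+b*np.cos(yaw),z])
    return np.array(P)
def sil(p,P,box,s=8):
    h=cv2.convexHull(proj(p,P).astype(np.float32))[:,0]; x0,y0,x1,y1=box
    m=np.zeros(((y1-y0)*s,(x1-x0)*s),np.uint8)
    cv2.fillPoly(m,[np.round(((h-[x0,y0]+.5)*s-.5)*16).astype(np.int32)],255,shift=4)
    return cv2.GaussianBlur(cv2.resize(m,(x1-x0,y1-y0),interpolation=cv2.INTER_AREA).astype(float)/255,(0,0),.8)
def over(p,Ps,box,fx,name):
    x0,y0,x1,y1=box
    a=cv2.resize(p["pixels"][y0:y1,x0:x1],None,fx=fx,fy=fx,interpolation=cv2.INTER_CUBIC)
    for P,col in Ps:
        q=np.round(((proj(p,P)-[x0,y0]+.5)*fx-.5)).astype(int)
        if len(q)==8:
            for i in range(4):
                for j,k in((i,(i+1)%4),(i+4,(i+1)%4+4),(i,i+4)): cv2.line(a,tuple(map(int,q[j])),tuple(map(int,q[k])),col,1)
        else:
            for r in q: cv2.circle(a,tuple(map(int,r)),4,col,1)
    cv2.imwrite("pics/"+name,a)
E
cat > fit.py <<'E'
from h import *
import pickle
from scipy.optimize import minimize
T=pickle.load(open("top_avg.pkl","rb"));S=pickle.load(open("side_avg.pkl","rb"))
tb=(205,180,252,228); sb=(262,152,322,192)
def soft(p,b):
    im=p["pixels"][b[1]:b[3],b[0]:b[2]].astype(float); d=(im[...,2]-im[...,0]) # wood ~ high
    bg=np.median(d); return np.clip(1-d/bg,0,1)
mt,ms=soft(T,tb),soft(S,sb)
def cost(v):
    P=boxpts(v[:2],v[2],.09,.026,0,.044)
    return ((sil(T,P,tb)-mt)**2).sum()+((sil(S,P,sb)-ms)**2).sum()
c0=atz(T,(228,201),.03); print(c0)
best=None
for y in np.radians([-60,-45,-30,-15]):
    r=minimize(cost,[c0[0],c0[1],y],method="Nelder-Mead",options=dict(initial_simplex=[[c0[0],c0[1],y],[c0[0]+.005,c0[1],y],[c0[0],c0[1]+.005,y],[c0[0],c0[1],y+.15]]))
    if best is None or r.fun<best.fun: best=r
print(best.x,np.degrees(best.x[2]),best.fun)
P=boxpts(best.x[:2],best.x[2],.09,.026,0,.044)
over(T,[(P,(0,0,255))],tb,8,"fT.png");over(S,[(P,(0,0,255))],sb,8,"fS.png")
E
python3 fit.py
python3 -c "
import cv2,numpy as np
a=cv2.imread('pics/fT.png');b=cv2.imread('pics/fS.png');h=max(a.shape[0],b.shape[0]);c=np.zeros((h,a.shape[1]+b.shape[1],3),np.uint8);c[:a.shape[0],:a.shape[1]]=a;c[:b.shape[0],a.shape[1]:]=b;cv2.imwrite('pics/f2.png',cv2.resize(c,None,fx=.9,fy=.9))"
```

```text
[0.5007135  0.25686303 0.03      ]
[ 0.50091117  0.25596295 -0.59491142] -34.08591351957414 130.3616340420608
```

View pics/f2.png

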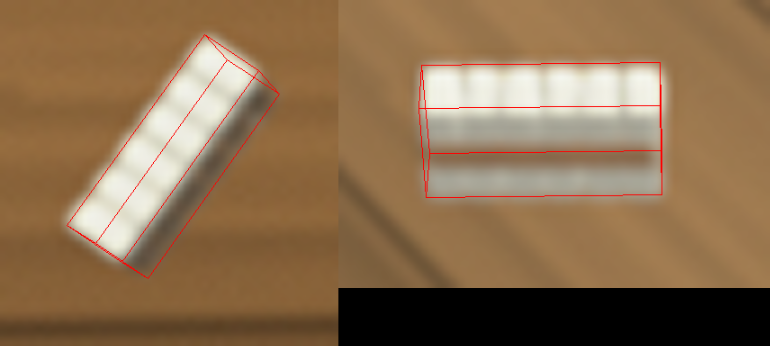

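```bash
cat >> h.py <<'E'
def delta(pos,yaw):  # from measured pose; yaw deg, mod 180
    s=bot.observe(); Rt=R.from_euler("xyz",s["tool_rot"]); d=Rt.inv().apply(np.array(pos)-s["position"])*1000
    y0=np.degrees(s["tool_rot"][2]); dy=(yaw-y0+90)%180-90
    Rg=R.from_euler("xyz",[180,0,y0+dy],degrees=True)
    rv=(Rt.inv()*Rg).as_rotvec(degrees=True)
    print("t",np.round(d,1),"rv",np.round(rv,2),"clock",s["clock"],"pos",np.round(s["position"],4),"yaw",round(y0,2),"F",np.round(s["force"],2),"w",round(s["grip_width"],4),"q7",round(s["qpos"][6],2))
E
python3 -c "
from h import *
delta([.501,.256,.10],-34.1)"
```

```text
t [-367.4 -198.9  131.3] rv [ 0.    0.   11.93] clock 1.7 pos [0.2358 0.5788 0.2313] yaw 157.83 F [ 0.47 -0.1  -0.33] w 0.0854 q7 -0.11
```

```bash
python3 -m creep '[{"tx":-46,"ty":-25,"tz":0,"rz":2},{"tx":-92,"ty":-50,"tz":5,"rz":4},{"tx":-138,"ty":-75,"tz":10,"rz":6},{"tx":-184,"ty":-100,"tz":15,"rz":8},{"tx":-230,"ty":-125,"tz":25,"rz":10},{"tx":-276,"ty":-150,"tz":40,"rz":11.9},{"tx":-320,"ty":-174,"tz":60,"rz":11.9},{"tx":-362,"ty":-197,"tz":80,"rz":11.9}]'
python3 -c "
from h import *
delta([.501,.256,.021],-34.1)"
```

```text
t [-367.4 -198.9  210.3] rv [ 0.    0.   11.93] clock 1.7 pos [0.2358 0.5788 0.2313] yaw 157.83 F [ 0.47 -0.1  -0.33] w 0.0854 q7 -0.11schema error: expected keys rx, ry, rz, tx, ty, tz, hand
```

```bash
python3 -m creep '[{"rx":0,"ry":0,"tx":-46,"ty":-25,"tz":0,"rz":2,"hand":-1},{"rx":0,"ry":0,"tx":-92,"ty":-50,"tz":5,"rz":4,"hand":-1},{"rx":0,"ry":0,"tx":-138,"ty":-75,"tz":10,"rz":6,"hand":-1},{"rx":0,"ry":0,"tx":-184,"ty":-100,"tz":15,"rz":8,"hand":-1},{"rx":0,"ry":0,"tx":-230,"ty":-125,"tz":25,"rz":10,"hand":-1},{"rx":0,"ry":0,"tx":-276,"ty":-150,"tz":40,"rz":11.9,"hand":-1},{"rx":0,"ry":0,"tx":-320,"ty":-174,"tz":60,"rz":11.9,"hand":-1},{"rx":0,"ry":0,"tx":-362,"ty":-197,"tz":80,"rz":11.9,"hand":-1}]'
python3 -c "
from h import *
delta([.501,.256,.021],-34.1)"
```

```text
clock: 2.5
position: [0.4841, 0.2753, 0.1599]
tool_rot: [3.141, 0.0, 2.547]
force: [1.1, 1.7, -0.4]
grip_width: 0.0853
t [-24.7  -6.7 138.9] rv [0.06 0.03 0.04] clock 2.5 pos [0.4841 0.2753 0.1599] yaw 145.94 F [ 1.12  1.69 -0.41] w 0.0853 q7 0.39
```

```bash
python3 -m creep '[{"rx":0,"ry":0,"tx":0,"ty":0,"tz":0,"rz":0,"hand":-1},{"rx":0,"ry":0,"tx":0,"ty":0,"tz":0,"rz":0,"hand":-1},{"rx":0,"ry":0,"tx":0,"ty":0,"tz":0,"rz":0,"hand":-1}]'
python3 -c "
from h import *
delta([.501,.256,.021],-34.1)"
```

```text
clock: 2.8
position: [0.4826, 0.2776, 0.1603]
tool_rot: [3.141, -0.0, 2.548]
force: [0.0, -0.1, -0.1]
grip_width: 0.0855
t [-27.4  -7.7 139.3] rv [ 0.03 -0.02  0.09] clock 2.8 pos [0.4826 0.2776 0.1603] yaw 145.99 F [ 0.   -0.06 -0.15] w 0.0855 q7 0.39
```

```bash
python3 -m creep '[{"rx":0,"ry":0,"tx":-27.4,"ty":-7.7,"tz":20,"rz":0,"hand":-1},{"rx":0,"ry":0,"tx":-27.4,"ty":-7.7,"tz":55,"rz":0,"hand":-1},{"rx":0,"ry":0,"tx":-27.4,"ty":-7.7,"tz":90,"rz":0,"hand":-0.5},{"rx":0,"ry":0,"tx":-27.4,"ty":-7.7,"tz":120,"rz":0,"hand":-0.2},{"rx":0,"ry":0,"tx":-27.4,"ty":-7.7,"tz":139.5,"rz":0,"hand":-0.1},{"rx":0,"ry":0,"tx":-27.4,"ty":-7.7,"tz":139.5,"rz":0,"hand":0},{"rx":0,"ry":0,"tx":-27.4,"ty":-7.7,"tz":139.5,"rz":0,"hand":0}]' 40
python3 - <<'E'
from h import *
delta([.501,.256,.021],-34.1)
t=viewer.grab_frame("top");s=viewer.grab_frame("side")
a=cv2.resize(t["pixels"][165:245,190:270],None,fx=5,fy=5,interpolation=cv2.INTER_CUBIC)
b=cv2.resize(s["pixels"][110:190,255:335],None,fx=5,fy=5,interpolation=cv2.INTER_CUBIC)
cv2.imwrite("pics/g1.png",np.hstack([a,b]))
E
```

```text
clock: 3.5
position: [0.5012, 0.256, 0.0213]
tool_rot: [3.141, -0.0, 2.548]
force: [-0.3, -0.1, 1.3]
grip_width: 0.0427
t [ 0.1 -0.1  0.3] rv [ 0.02 -0.    0.11] clock 3.5 pos [0.5012 0.256  0.0213] yaw 146.01 F [-0.34 -0.12  1.3 ] w 0.0427 q7 0.45
```

View pics/g1.png

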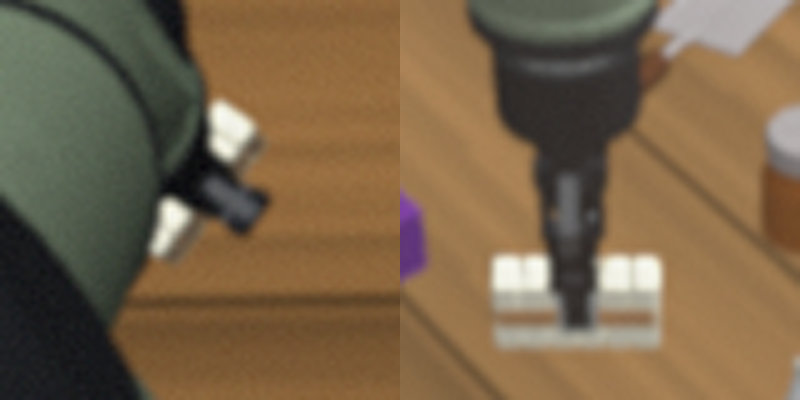

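The fingers straddle the middle of the white six-pack strip (side crop ~(575,300), strip 492–662). Closing.

```bash
python3 -m creep '[{"rx":0,"ry":0,"tx":0,"ty":0,"tz":0,"rz":0,"hand":1},{"rx":0,"ry":0,"tx":0,"ty":0,"tz":0,"rz":0,"hand":1},{"rx":0,"ry":0,"tx":0,"ty":0,"tz":0,"rz":0,"hand":1},{"rx":0,"ry":0,"tx":0,"ty":0,"tz":0,"rz":0,"hand":1},{"rx":0,"ry":0,"tx":0,"ty":0,"tz":-20,"rz":0,"hand":1},{"rx":0,"ry":0,"tx":0,"ty":0,"tz":-60,"rz":0,"hand":1},{"rx":0,"ry":0,"tx":0,"ty":0,"tz":-100,"rz":0,"hand":1},{"rx":0,"ry":0,"tx":0,"ty":0,"tz":-120,"rz":0,"hand":1}]' 40
python3 - <<'E'
from h import *
h=np.radians(-49.3); p=np.array([.560,-.0047]); x=np.array([np.cos(h),np.sin(h)])
print(p+x*(.0704+.028), p+x*(.0704-.010))
delta(list(p+x*(.0704+.028))+[.14],-49.3)
E
```

```text
clock: 4.4
position: [0.5023, 0.2555, 0.1444]
tool_rot: [3.138, 0.002, 2.547]
force: [0.5, 0.5, -1.2]
grip_width: 0.0252
[ 0.62416648 -0.07930042] [ 0.59938674 -0.05049131]
t [-288.5 -209.     4.1] rv [ 0.22  0.06 15.22] clock 4.4 pos [0.5023 0.2555 0.1444] yaw 145.92 F [ 0.5   0.49 -1.23] w 0.0252 q7 0.44
```

```bash
python3 -m creep '[{"rx":0,"ry":0,"tx":-10,"ty":-7,"tz":-35,"rz":0,"hand":1},{"rx":0,"ry":0,"tx":-45,"ty":-33,"tz":-50,"rz":2,"hand":1},{"rx":0,"ry":0,"tx":-80,"ty":-58,"tz":-50,"rz":4,"hand":1},{"rx":0,"ry":0,"tx":-118,"ty":-86,"tz":-50,"rz":7,"hand":1},{"rx":0,"ry":0,"tx":-156,"ty":-113,"tz":-50,"rz":10,"hand":1},{"rx":0,"ry":0,"tx":-194,"ty":-140,"tz":-50,"rz":12,"hand":1},{"rx":0,"ry":0,"tx":-232,"ty":-168,"tz":-50,"rz":14,"hand":1},{"rx":0,"ry":0,"tx":-265,"ty":-192,"tz":-50,"rz":15.2,"hand":1}]'
python3 -m creep '[{"rx":0,"ry":0,"tx":0,"ty":0,"tz":0,"rz":0,"hand":1},{"rx":0,"ry":0,"tx":0,"ty":0,"tz":0,"rz":0,"hand":1},{"rx":0,"ry":0,"tx":0,"ty":0,"tz":0,"rz":0,"hand":1}]'
python3 - <<'E'
from h import *
delta([.6242,-.0793,.14],-49.3)
E
```

```text
clock: 5.2
position: [0.6137, -0.055, 0.1914]
tool_rot: [3.141, 0.001, 2.279]
force: [0.5, 0.4, -1.0]
grip_width: 0.0251
clock: 5.5
position: [0.6131, -0.0513, 0.1908]
tool_rot: [3.141, -0.0, 2.283]
force: [0.4, 0.9, -1.4]
grip_width: 0.0253
t [-28.4  -9.9  50.8] rv [ 0.03 -0.03  0.11] clock 5.5 pos [ 0.6131 -0.0513  0.1908] yaw 130.81 F [ 0.4   0.86 -1.39] w 0.0253 q7 0.8
```

Go to the pre-insertion point, strip still well above the channel, and look.

```bash
python3 -m creep '[{"rx":0,"ry":0,"tx":-28.4,"ty":-9.9,"tz":0,"rz":0.1,"hand":1},{"rx":0,"ry":0,"tx":-28.4,"ty":-9.9,"tz":35,"rz":0.1,"hand":1},{"rx":0,"ry":0,"tx":-28.4,"ty":-9.9,"tz":70,"rz":0.1,"hand":1},{"rx":0,"ry":0,"tx":-28.4,"ty":-9.9,"tz":85,"rz":0.1,"hand":1},{"rx":0,"ry":0,"tx":-28.4,"ty":-9.9,"tz":85,"rz":0.1,"hand":1},{"rx":0,"ry":0,"tx":-28.4,"ty":-9.9,"tz":85,"rz":0.1,"hand":1}]'
python3 - <<'E'
from h import *
delta([.6242,-.0793,.105],-49.3)
t=viewer.grab_frame("top");s=viewer.grab_frame("side")
a=cv2.resize(t["pixels"][130:215,275:375],None,fx=4,fy=5,interpolation=cv2.INTER_CUBIC)
a=cv2.resize(t["pixels"][130:210,280:360],None,fx=5,fy=5,interpolation=cv2.INTER_CUBIC)
b=cv2.resize(s["pixels"][155:235,355:435],None,fx=5,fy=5,interpolation=cv2.INTER_CUBIC)
cv2.imwrite("pics/g2.png",np.hstack([a,b]))
E
```

```text
clock: 6.1
position: [0.6249, -0.0799, 0.1068]
tool_rot: [3.141, 0.001, 2.281]
force: [0.6, -0.6, -0.7]
grip_width: 0.0253
t [ 0.9 -0.1  1.8] rv [ 0.05  0.04 -0.02] clock 6.1 pos [ 0.6249 -0.0799  0.1068] yaw 130.68 F [ 0.61 -0.64 -0.67] w 0.0253 q7 0.86
```

View pics/g2.png

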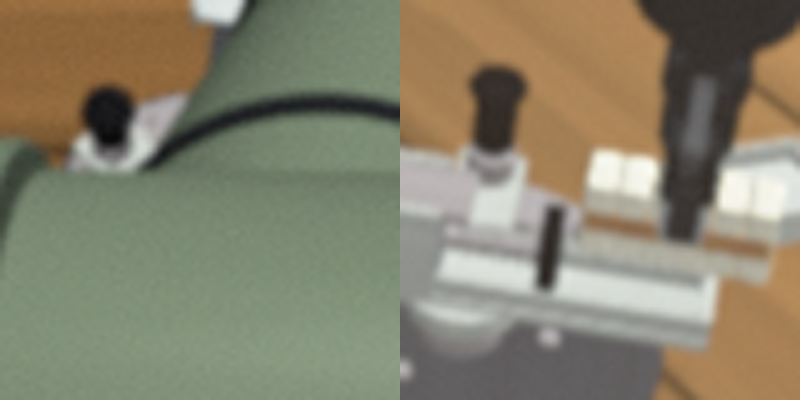

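Run:
```python
from h import *
s=viewer.grab_frame("side"); h=np.radians(-49.3); x=np.array([np.cos(h),np.sin(h)]); p=np.array([.560,-.0047])
o=bot.observe()["position"]
P=boxpts(o[:2],np.radians(130.68),.09,.026,o[2]-.021,o[2]+.023)
ch=boxpts(p+x*(.0704-.007),h,.116,.044,.050,.065)
over(s,[(P,(0,0,255)),(ch,(255,0,0))],(345,160,445,235),8,"o1.png")
```

```text
(no output)
```

View pics/o1.png

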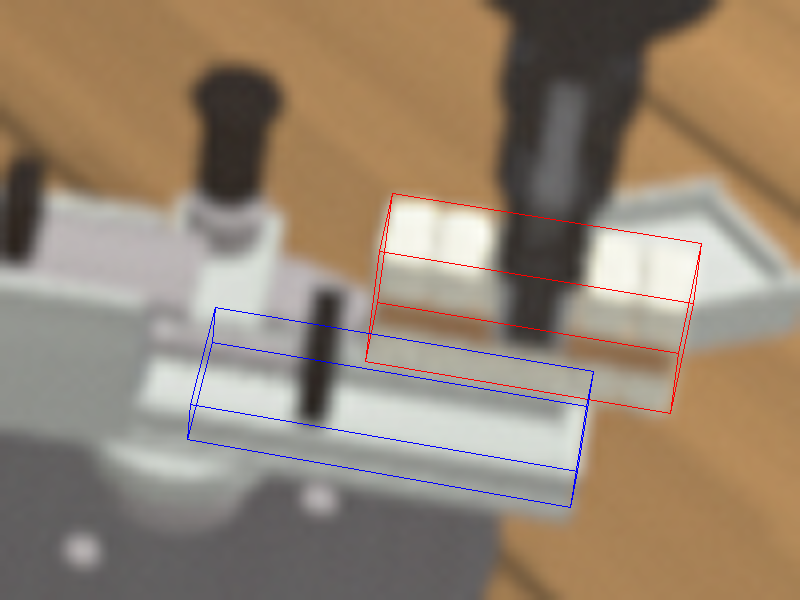

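```bash
python3 -m creep '[{"rx":0,"ry":0,"tx":1,"ty":0,"tz":10,"rz":0,"hand":1},{"rx":0,"ry":0,"tx":1,"ty":0,"tz":18.5,"rz":0,"hand":1},{"rx":0,"ry":0,"tx":8,"ty":0,"tz":18.5,"rz":0,"hand":1},{"rx":0,"ry":0,"tx":15,"ty":0,"tz":18.5,"rz":0,"hand":1},{"rx":0,"ry":0,"tx":23,"ty":0,"tz":18.5,"rz":0,"hand":1},{"rx":0,"ry":0,"tx":31,"ty":0,"tz":18.5,"rz":0,"hand":1},{"rx":0,"ry":0,"tx":39,"ty":0,"tz":18.5,"rz":0,"hand":1},{"rx":0,"ry":0,"tx":39,"ty":0,"tz":18.5,"rz":0,"hand":1}]'
python3 - <<'E'
from h import *
delta([.5994,-.0505,.0705],-49.3)
s=viewer.grab_frame("side"); h=np.radians(-49.3); x=np.array([np.cos(h),np.sin(h)]); p=np.array([.560,-.0047])
o=bot.observe()["position"]
P=boxpts(o[:2],np.radians(130.68),.09,.026,o[2]-.021,o[2]+.023)
ch=boxpts(p+x*(.0704-.007),h,.116,.044,.050,.065)
over(s,[(P,(0,0,255))],(345,160,445,235),8,"o2.png")
E
```

```text
clock: 7.05
position: [0.5983, -0.05, 0.0873]
tool_rot: [-3.141, -0.0, 2.281]
force: [1.1, -5.3, -2.9]
grip_width: 0.0251
t [-1.1  0.5 16.8] rv [-0.01 -0.   -0.  ] clock 7.05 pos [ 0.5983 -0.05    0.0873] yaw 130.7 F [ 1.07 -5.33 -2.85] w 0.0251 q7 0.82
```

View pics/o2.png

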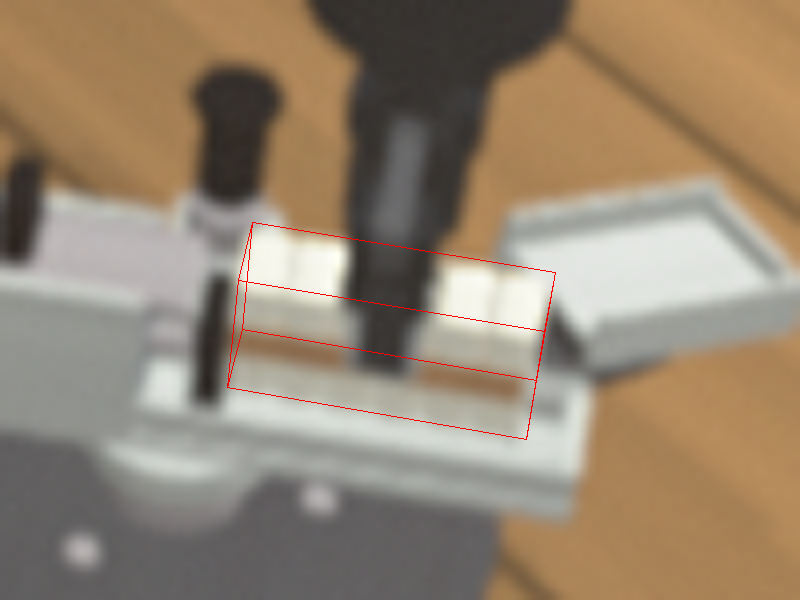

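```bash
python3 -m creep '[{"rx":0,"ry":0,"tx":-1,"ty":0.4,"tz":4,"rz":0,"hand":1},{"rx":0,"ry":0,"tx":-1,"ty":0.4,"tz":8,"rz":0,"hand":1},{"rx":0,"ry":0,"tx":-1,"ty":0.4,"tz":12,"rz":0,"hand":1},{"rx":0,"ry":0,"tx":-1,"ty":0.4,"tz":15,"rz":0,"hand":1},{"rx":0,"ry":0,"tx":-1,"ty":0.4,"tz":15,"rz":0,"hand":1}]'
python3 - <<'E'
from h import *
delta([.5994,-.0505,.0705],-49.3)
E
```

```text
clock: 7.6
position: [0.6002, -0.0517, 0.072]
tool_rot: [3.141, 0.001, 2.28]
force: [3.6, -5.3, -2.7]
grip_width: 0.025
t [1.4 0.1 1.5] rv [ 0.02  0.03 -0.08] clock 7.6 pos [ 0.6002 -0.0517  0.072 ] yaw 130.62 F [ 3.65 -5.27 -2.67] w 0.025 q7 0.83
```

```bash
python3 -m creep '[{"rx":0,"ry":0,"tx":0,"ty":0,"tz":1,"rz":0,"hand":1},{"rx":0,"ry":0,"tx":0,"ty":0,"tz":2,"rz":0,"hand":1},{"rx":0,"ry":0,"tx":0,"ty":0,"tz":2,"rz":0,"hand":1}]'
python3 - <<'E'
from h import *
delta([.5994,-.0505,.0705],-49.3)
s=viewer.grab_frame("side"); h=np.radians(-49.3); x=np.array([np.cos(h),np.sin(h)]); p=np.array([.560,-.0047])
o=bot.observe()["position"]
P=boxpts(o[:2],np.radians(130.68),.09,.026,o[2]-.021,o[2]+.023)
over(s,[(P,(0,0,255))],(345,160,445,235),8,"o3.png")
E
```

```text
clock: 7.9
position: [0.6005, -0.0515, 0.0718]
tool_rot: [3.14, 0.001, 2.28]
force: [-6.4, -2.7, 28.3]
grip_width: 0.0255
t [ 1.5 -0.2  1.3] rv [ 0.07  0.05 -0.06] clock 7.9 pos [ 0.6005 -0.0515  0.0718] yaw 130.64 F [-6.38 -2.73 28.3 ] w 0.0255 q7 0.83
```

View pics/o3.png

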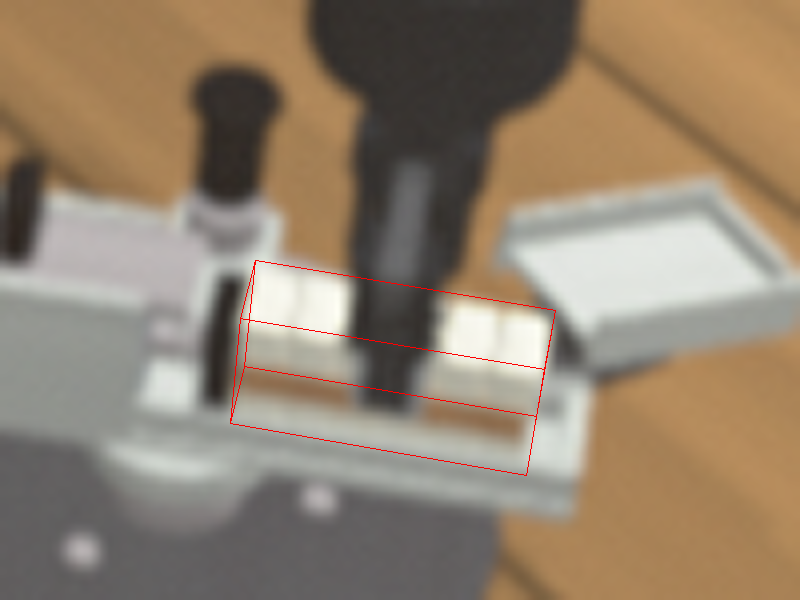

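```bash
python3 -m creep '[{"rx":0,"ry":0,"tx":0,"ty":0,"tz":-1.3,"rz":0,"hand":1},{"rx":0,"ry":0,"tx":0,"ty":0,"tz":-1.3,"rz":0,"hand":0.3},{"rx":0,"ry":0,"tx":0,"ty":0,"tz":-1.3,"rz":0,"hand":0.1},{"rx":0,"ry":0,"tx":0,"ty":0,"tz":-1.3,"rz":0,"hand":0},{"rx":0,"ry":0,"tx":0,"ty":0,"tz":-1.3,"rz":0,"hand":0},{"rx":0,"ry":0,"tx":0,"ty":0,"tz":-1.3,"rz":0,"hand":0}]'
python3 - <<'E'
from h import *
delta([.5994,-.0505,.0705],-49.3)
s=viewer.grab_frame("side"); h=np.radians(-49.3); x=np.array([np.cos(h),np.sin(h)]); p=np.array([.560,-.0047])
P=boxpts(p+x*.0704,h,.09,.026,.05,.094)
over(s,[(P,(0,0,255))],(345,160,445,235),8,"o4.png")
E
```

```text
clock: 8.55
position: [0.5998, -0.0513, 0.0712]
tool_rot: [-3.141, -0.0, 2.28]
force: [-0.6, 0.9, 0.3]
grip_width: 0.043
t [0.8 0.2 0.7] rv [-0.01 -0.01 -0.06] clock 8.55 pos [ 0.5998 -0.0513  0.0712] yaw 130.64 F [-0.57  0.88  0.33] w 0.043 q7 0.83
```

View pics/o4.png

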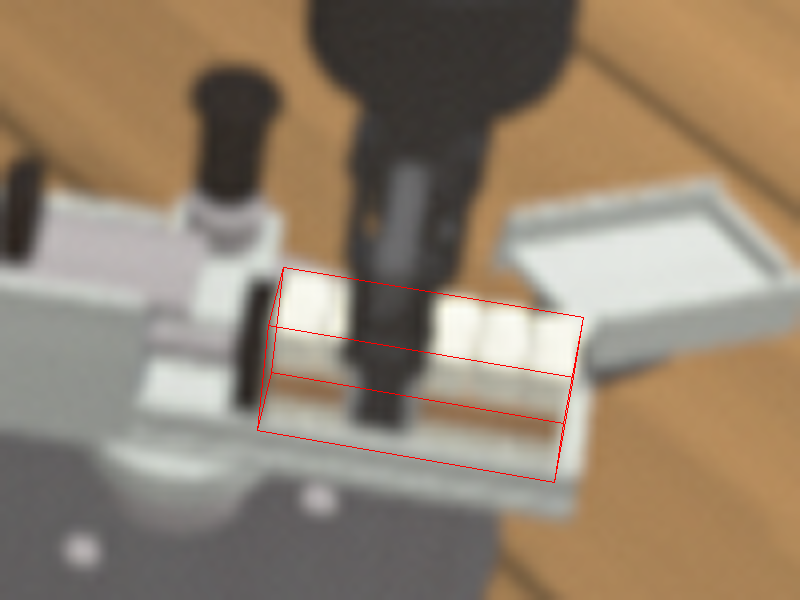

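```bash
python3 -m creep '[{"rx":0,"ry":0,"tx":0,"ty":0,"tz":-30,"rz":0,"hand":0},{"rx":0,"ry":0,"tx":0,"ty":0,"tz":-70,"rz":0,"hand":0},{"rx":0,"ry":0,"tx":30,"ty":0,"tz":-88,"rz":0,"hand":0},{"rx":0,"ry":0,"tx":70,"ty":0,"tz":-88,"rz":0,"hand":0},{"rx":0,"ry":0,"tx":105,"ty":0,"tz":-88,"rz":0,"hand":0},{"rx":0,"ry":0,"tx":113,"ty":0,"tz":-88,"rz":0,"hand":0},{"rx":0,"ry":0,"tx":113,"ty":0,"tz":-88,"rz":0,"hand":0},{"rx":0,"ry":0,"tx":113,"ty":0,"tz":-88,"rz":0,"hand":0}]'
python3 - <<'E'
from h import *
delta([.5257,.0352,.109],-49.3)
s=viewer.grab_frame("side"); h=np.radians(-49.3); x=np.array([np.cos(h),np.sin(h)]); p=np.array([.560,-.0047])
P=boxpts(p+x*.0704,h,.09,.026,.05,.094)
tb=boxpts(p-x*.0526,h,.012,.024,.1015,.128)
over(s,[(P,(0,0,255)),(tb,(0,0,255))],(325,150,425,225),8,"o5.png")
E
```

```text
clock: 9.4
position: [0.5269, 0.0337, 0.1595]
tool_rot: [3.141, 0.001, 2.28]
force: [0.2, 0.3, 0.5]
grip_width: 0.0424
t [ 2.   0.  50.5] rv [ 0.01  0.04 -0.09] clock 9.4 pos [0.5269 0.0337 0.1595] yaw 130.61 F [0.21 0.31 0.49] w 0.0424 q7 0.64
```

View pics/o5.png

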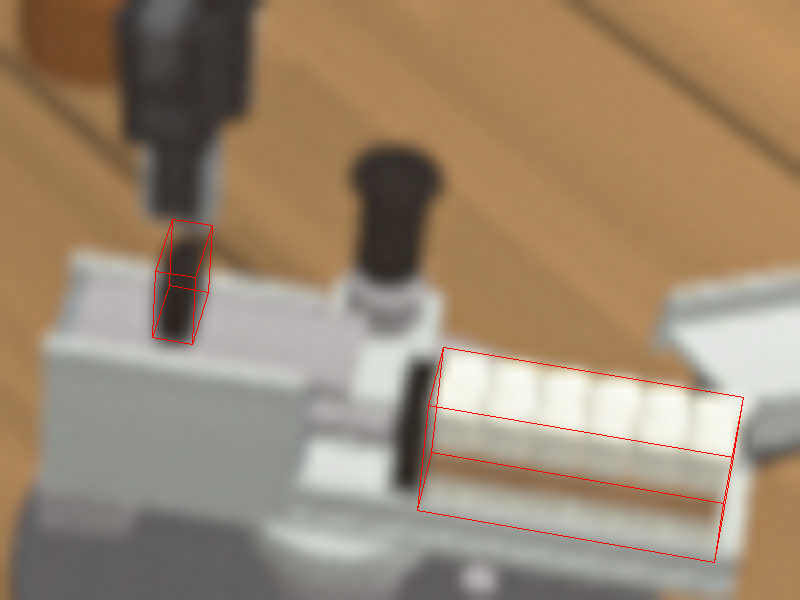

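The strip matches its seated model (follower at its rear, lip at its front). Now grip the tab.

```bash
python3 -m creep '[{"rx":0,"ry":0,"tx":2,"ty":0,"tz":25,"rz":0,"hand":0},{"rx":0,"ry":0,"tx":2,"ty":0,"tz":49.5,"rz":0,"hand":0},{"rx":0,"ry":0,"tx":2,"ty":0,"tz":49.5,"rz":0,"hand":0},{"rx":0,"ry":0,"tx":2,"ty":0,"tz":49.5,"rz":0,"hand":1},{"rx":0,"ry":0,"tx":2,"ty":0,"tz":49.5,"rz":0,"hand":1},{"rx":0,"ry":0,"tx":2,"ty":0,"tz":49.5,"rz":0,"hand":1},{"rx":0,"ry":0,"tx":2,"ty":0,"tz":49.5,"rz":0,"hand":1}]' 30
python3 - <<'E'
from h import *
delta([.5257,.0352,.109],-49.3)
E
```

```text
clock: 10.15
position: [0.5247, 0.0347, 0.1107]
tool_rot: [-3.141, 0.0, 2.279]
force: [-3.5, -4.9, -6.4]
grip_width: 0.0232
t [-0.3  1.1  1.7] rv [-0.06  0.01 -0.13] clock 10.15 pos [0.5247 0.0347 0.1107] yaw 130.57 F [-3.5  -4.87 -6.35] w 0.0232 q7 0.65
```

```bash
python3 -m creep '[{"rx":0,"ry":0,"tx":-8,"ty":-0.7,"tz":0,"rz":0,"hand":1},{"rx":0,"ry":0,"tx":-23,"ty":-0.7,"tz":0,"rz":0,"hand":1},{"rx":0,"ry":0,"tx":-40,"ty":-0.7,"tz":0,"rz":0,"hand":1},{"rx":0,"ry":0,"tx":-57,"ty":-0.7,"tz":0,"rz":0,"hand":1},{"rx":0,"ry":0,"tx":-74,"ty":-0.7,"tz":0,"rz":0,"hand":1},{"rx":0,"ry":0,"tx":-90,"ty":-0.7,"tz":0,"rz":0,"hand":1},{"rx":0,"ry":0,"tx":-99,"ty":-0.7,"tz":0,"rz":0,"hand":1},{"rx":0,"ry":0,"tx":-101,"ty":-0.7,"tz":0,"rz":0,"hand":1}]'
python3 - <<'E'
from h import *
delta([.5257,.0352,.109],-49.3)
E
```

```text
clock: 10.95
position: [0.5902, -0.0436, 0.1106]
tool_rot: [-3.14, 0.0, 2.278]
force: [-7.3, -4.0, 0.3]
grip_width: 0.0231
t [101.8   2.2   1.5] rv [-0.09  0.02 -0.18] clock 10.95 pos [ 0.5902 -0.0436  0.1106] yaw 130.52 F [-7.33 -3.95  0.3 ] w 0.0231 q7 0.8
```

```bash
python3 -m creep '[{"rx":0,"ry":0,"tx":-3,"ty":-1,"tz":0,"rz":0,"hand":1},{"rx":0,"ry":0,"tx":-6,"ty":-1,"tz":0,"rz":0,"hand":1},{"rx":0,"ry":0,"tx":-8,"ty":-1,"tz":0,"rz":0,"hand":1},{"rx":0,"ry":0,"tx":-8,"ty":-1,"tz":0,"rz":0,"hand":1}]'
python3 - <<'E'
from h import *
delta([.5257,.0352,.109],-49.3)
E
```

```text
clock: 11.35
position: [0.5948, -0.0491, 0.1106]
tool_rot: [-3.141, 0.001, 2.279]
force: [-3.1, -5.1, -0.6]
grip_width: 0.0231
t [109.    2.4   1.5] rv [-0.03  0.04 -0.11] clock 11.35 pos [ 0.5948 -0.0491  0.1106] yaw 130.59 F [-3.08 -5.11 -0.65] w 0.0231 q7 0.81
```

```bash
python3 -m creep '[{"rx":0,"ry":0,"tx":-1.5,"ty":-0.5,"tz":0,"rz":0,"hand":1},{"rx":0,"ry":0,"tx":-3,"ty":-0.5,"tz":0,"rz":0,"hand":1},{"rx":0,"ry":0,"tx":-4,"ty":-0.5,"tz":0,"rz":0,"hand":1},{"rx":0,"ry":0,"tx":-4,"ty":-0.5,"tz":0,"rz":0,"hand":1}]'
python3 - <<'E'
from h import *
delta([.5257,.0352,.109],-49.3)
E
```

```text
clock: 11.75
position: [0.5972, -0.052, 0.1106]
tool_rot: [3.142, 0.001, 2.28]
force: [-4.2, -3.6, 3.2]
grip_width: 0.0231
t [112.8   2.5   1.5] rv [ 0.    0.04 -0.09] clock 11.75 pos [ 0.5972 -0.052   0.1106] yaw 130.61 F [-4.2  -3.58  3.18] w 0.0231 q7 0.81
```

```bash
python3 -m creep '[{"rx":0,"ry":0,"tx":-1.5,"ty":-0.5,"tz":0,"rz":0,"hand":1},{"rx":0,"ry":0,"tx":-3,"ty":-0.5,"tz":0,"rz":0,"hand":1},{"rx":0,"ry":0,"tx":-4,"ty":-0.5,"tz":0,"rz":0,"hand":1},{"rx":0,"ry":0,"tx":-4,"ty":-0.5,"tz":0,"rz":0,"hand":1}]'
python3 - <<'E'
from h import *
delta([.5257,.0352,.109],-49.3)
s=viewer.grab_frame("side"); 
over(s,[],(345,150,445,225),8,"o6.png")
E
```

```text
clock: 12.15
position: [0.5977, -0.0524, 0.1104]
tool_rot: [-3.141, -0.005, 2.282]
force: [-17.3, 13.1, 15.4]
grip_width: 0.0235
t [113.3   2.6   1.9] rv [-0.04 -0.26  0.02] clock 12.15 pos [ 0.5977 -0.0524  0.1104] yaw 130.72 F [-17.31  13.13  15.42] w 0.0235 q7 0.82
```

View pics/o6.png

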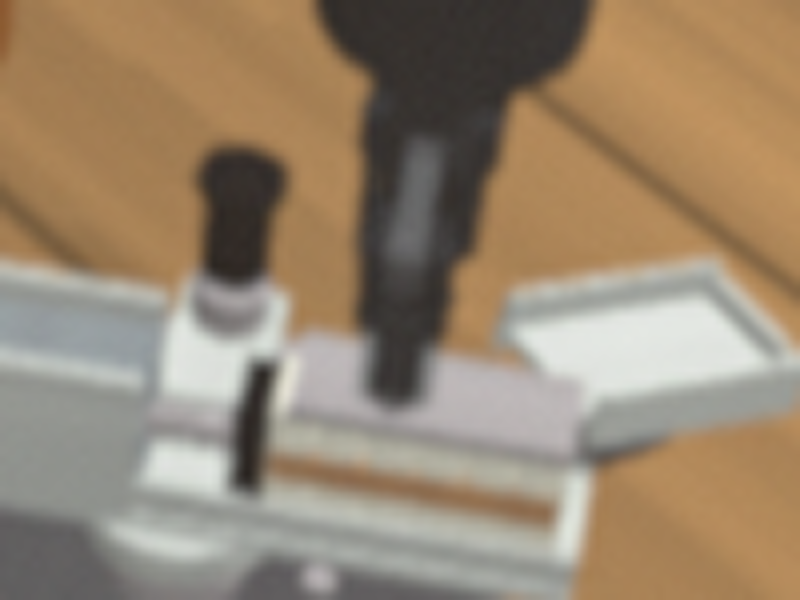

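```bash
python3 -m creep '[{"rx":0,"ry":0,"tx":2,"ty":0,"tz":0,"rz":0,"hand":1},{"rx":0,"ry":0,"tx":2,"ty":0,"tz":0,"rz":0,"hand":0.2},{"rx":0,"ry":0,"tx":2,"ty":0,"tz":0,"rz":0,"hand":0},{"rx":0,"ry":0,"tx":2,"ty":0,"tz":0,"rz":0,"hand":0},{"rx":0,"ry":0,"tx":2,"ty":0,"tz":-25,"rz":0,"hand":0},{"rx":0,"ry":0,"tx":2,"ty":0,"tz":-65,"rz":0,"hand":0},{"rx":0,"ry":0,"tx":2,"ty":0,"tz":-75,"rz":0,"hand":0},{"rx":0,"ry":0,"tx":2,"ty":0,"tz":-75,"rz":0,"hand":0}]'
python3 - <<'E'
from h import *
delta([.6206,.0475,.185],-49.3)
s=viewer.grab_frame("side"); h=np.radians(-49.3); x=np.array([np.cos(h),np.sin(h)]);y=np.array([-x[1],x[0]]); p=np.array([.560,-.0047])
rail=boxpts(p+x*.0729,h,.085,.034,.097,.0985)
k=p+.08*y; kn=boxpts(k,h,.022,.022,.066,.1)
circ=np.array([[k[0]+.015*np.cos(a),k[1]+.015*np.sin(a),.106] for a in np.linspace(0,6.28,20)])
tb=boxpts(p+x*.0595,h,.012,.024,.1015,.128)
over(s,[(rail,(0,0,255)),(circ,(0,0,255)),(tb,(0,0,255))],(345,150,445,225),8,"o7.png")
E
```

```text
clock: 13.0
position: [0.599, -0.0533, 0.1868]
tool_rot: [3.139, 0.002, 2.28]
force: [0.8, 0.4, 0.3]
grip_width: 0.0426
t [62.4 82.1  1.8] rv [ 0.16  0.13 -0.08] clock 13.0 pos [ 0.599  -0.0533  0.1868] yaw 130.62 F [0.8  0.36 0.29] w 0.0426 q7 0.8
```

View pics/o7.png

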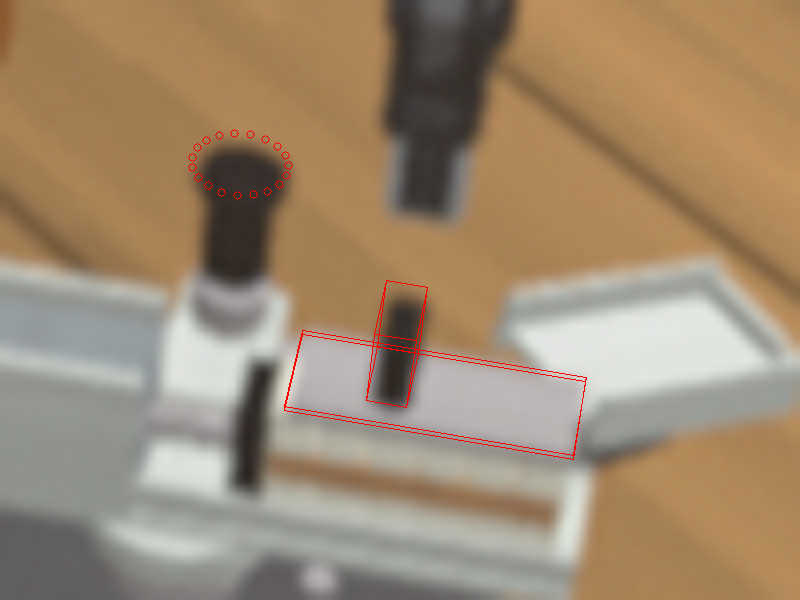

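```bash
python3 -m creep '[{"rx":0,"ry":0,"tx":20,"ty":26,"tz":0,"rz":0,"hand":-0.1},{"rx":0,"ry":0,"tx":45,"ty":60,"tz":0,"rz":0,"hand":-0.2},{"rx":0,"ry":0,"tx":62,"ty":82,"tz":0,"rz":0,"hand":-0.2},{"rx":0,"ry":0,"tx":62.4,"ty":82,"tz":30,"rz":0,"hand":-0.2},{"rx":0,"ry":0,"tx":62.4,"ty":82,"tz":58,"rz":0,"hand":-0.2},{"rx":0,"ry":0,"tx":62.4,"ty":82,"tz":58,"rz":0,"hand":-0.2},{"rx":0,"ry":0,"tx":62.4,"ty":82,"tz":58,"rz":0,"hand":-0.2}]'
python3 - <<'E'
from h import *
delta([.6206,.0475,.066],-49.3)
s=viewer.grab_frame("side");t=viewer.grab_frame("top")
a=cv2.resize(s["pixels"][130:200,345:415],None,fx=5.5,fy=5.5,interpolation=cv2.INTER_CUBIC)
b=cv2.resize(t["pixels"][120:190,270:340],None,fx=5.5,fy=5.5,interpolation=cv2.INTER_CUBIC)
cv2.imwrite("pics/o8.png",np.hstack([a,b]))
E
```

```text
clock: 13.75
position: [0.6191, 0.0473, 0.1265]
tool_rot: [-3.14, -0.001, 2.28]
force: [-0.5, -0.0, 0.4]
grip_width: 0.0512
t [-0.9  1.3 60.5] rv [-0.08 -0.04 -0.08] clock 13.75 pos [0.6191 0.0473 0.1265] yaw 130.62 F [-0.52 -0.03  0.42] w 0.0512 q7 0.65
```

View pics/o8.png

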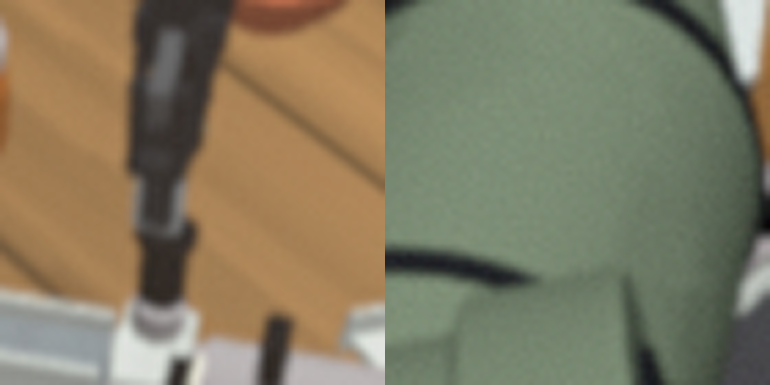

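```bash
python3 -m creep '[{"rx":0,"ry":0,"tx":-0.7,"ty":1.3,"tz":15,"rz":0,"hand":-0.2},{"rx":0,"ry":0,"tx":-0.7,"ty":1.3,"tz":35,"rz":0,"hand":-0.2},{"rx":0,"ry":0,"tx":-0.7,"ty":1.3,"tz":52,"rz":0,"hand":-0.2},{"rx":0,"ry":0,"tx":-0.7,"ty":1.3,"tz":60,"rz":0,"hand":-0.2},{"rx":0,"ry":0,"tx":-0.7,"ty":1.3,"tz":60,"rz":0,"hand":-0.2},{"rx":0,"ry":0,"tx":-0.7,"ty":1.3,"tz":60,"rz":0,"hand":-0.2}]'
python3 - <<'E'
from h import *
delta([.6206,.0475,.066],-49.3)
s=viewer.grab_frame("side")
over(s,[],(345,130,415,200),8,"o9.png")
E
```

```text
clock: 14.45
position: [0.6213, 0.0479, 0.0675]
tool_rot: [3.141, 0.0, 2.28]
force: [0.3, -0.2, 0.5]
grip_width: 0.0514
t [ 0.1 -0.8  1.5] rv [ 0.04  0.02 -0.07] clock 14.45 pos [0.6213 0.0479 0.0675] yaw 130.63 F [ 0.3  -0.17  0.46] w 0.0514 q7 0.66
```

View pics/o9.png

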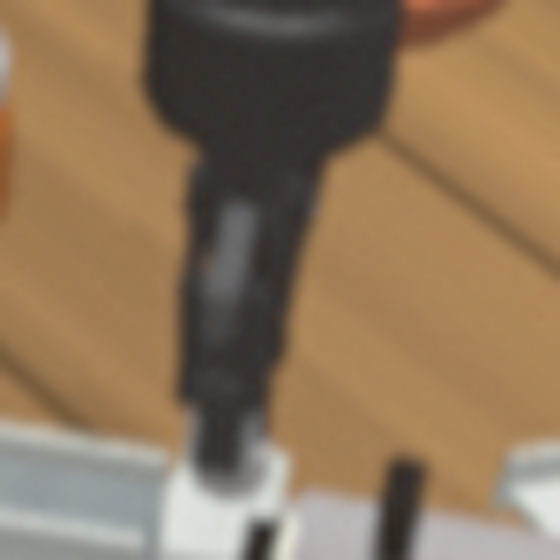

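```bash
python3 -m creep '[{"rx":0,"ry":0,"tx":0,"ty":-0.6,"tz":0.5,"rz":0,"hand":1},{"rx":0,"ry":0,"tx":0,"ty":-0.6,"tz":0.5,"rz":0,"hand":1},{"rx":0,"ry":0,"tx":0,"ty":-0.6,"tz":0.5,"rz":0,"hand":1},{"rx":0,"ry":0,"tx":0,"ty":-0.6,"tz":0.5,"rz":0,"hand":1},{"rx":0,"ry":0,"tx":0,"ty":-0.6,"tz":0.5,"rz":0,"hand":1}]' 60
python3 - <<'E'
from h import *
delta([.6206,.0475,.067],-49.3)
E
```

```text
clock: 15.0
position: [0.6196, 0.0461, 0.0674]
tool_rot: [-3.14, 0.0, 2.279]
force: [-11.0, -6.0, 17.0]
grip_width: 0.0276
t [0.4 1.6 0.4] rv [-0.1   0.01 -0.13] clock 15.0 pos [0.6196 0.0461 0.0674] yaw 130.57 F [-10.98  -6.    17.02] w 0.0276 q7 0.66
```

```bash
python3 -m creep '[{"rx":0,"ry":0,"tx":0,"ty":-1.2,"tz":0,"rz":0,"hand":1},{"rx":0,"ry":0,"tx":0,"ty":-1.2,"tz":0,"rz":0,"hand":1}]' 60
python3 - <<'E'
from h import *
delta([.6206,.0475,.067],-49.3)
s=viewer.grab_frame("side")
over(s,[],(350,140,410,195),10,"o10.png")
E
```

```text
clock: 15.2
position: [0.6195, 0.046, 0.0674]
tool_rot: [-3.142, 0.001, 2.279]
force: [-6.3, -2.8, 13.1]
grip_width: 0.0272
t [0.4 1.8 0.4] rv [-0.    0.03 -0.1 ] clock 15.2 pos [0.6195 0.046  0.0674] yaw 130.6 F [-6.33 -2.76 13.14] w 0.0272 q7 0.66
```

View pics/o10.png

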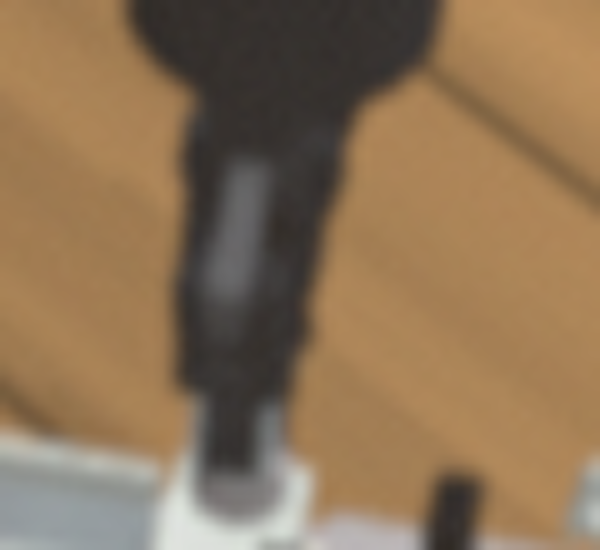

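Run:
```python
from h import *
import pickle
T=pickle.load(open("top_avg.pkl","rb"));S=pickle.load(open("side_avg.pkl","rb"))
h=np.radians(-49.3); x=np.array([np.cos(h),np.sin(h)]);y=np.array([-x[1],x[0]]); p=np.array([.560,-.0047]);k=p+.08*y
def c(r,z): return np.array([[k[0]+r*np.cos(a),k[1]+r*np.sin(a),z] for a in np.linspace(0,6.28,40)])
L=[(c(.015,.106),(0,0,255)),(c(.015,.1),(0,255,0)),(c(.011,.066),(0,255,255)),(c(.013,.062),(255,0,0))]
def ov(p_,box,fx,n):
    x0,y0,x1,y1=box
    a=cv2.resize(p_["pixels"][y0:y1,x0:x1],None,fx=fx,fy=fx,interpolation=cv2.INTER_CUBIC)
    for P,col in L:
        q=np.round((proj(p_,P)-[x0,y0]+.5)*fx-.5).astype(np.int32); cv2.polylines(a,[q],True,col,1)
    return a
cv2.imwrite("pics/k.png",np.hstack([ov(S,(355,160,390,200),11,""),ov(T,(285,135,320,175),11,"")]))
```

```text
(no output)
```

View pics/k.png

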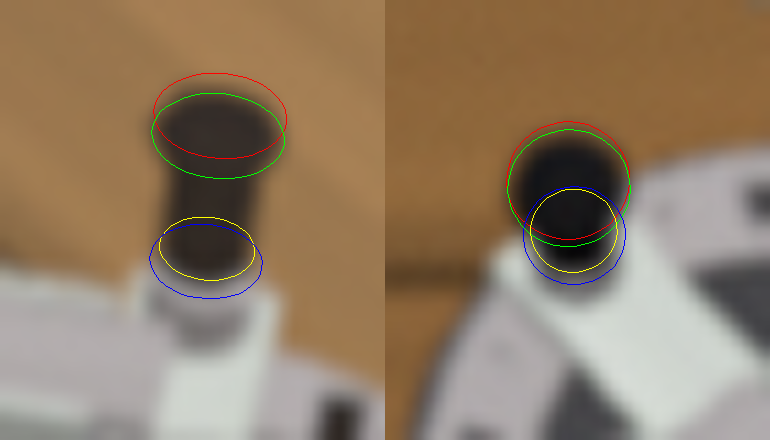

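Run:
```python
from h import *
s=viewer.grab_frame("side")
o=bot.observe(); Rt=R.from_euler("xyz",o["tool_rot"])
for off in(14,20,28):
    for dz in(0,2,4,6,8):
        print(off,dz,[np.round(proj(s,o["position"]+Rt.apply([a,-off/1000,-dz/1000]))[0],1) for a in(-.011,.011)], end=" ")
    print()
a=cv2.resize(s["pixels"][165:200,355:395],None,fx=15,fy=15,interpolation=cv2.INTER_CUBIC); cv2.imwrite("pics/k2.png",a)
print(bot.observe()["clock"],bot.observe()["force"])
```

```text
14 0 [array([376.8, 186.4]), array([368.1, 185. ])] 14 2 [array([376.8, 185.8]), array([368.2, 184.4])] 14 4 [array([376.9, 185.3]), array([368.2, 183.8])] 14 6 [array([376.9, 184.7]), array([368.3, 183.2])] 14 8 [array([377. , 184.1]), array([368.3, 182.6])] 
20 0 [array([376.4, 188. ]), array([367.7, 186.6])] 20 2 [array([376.4, 187.4]), array([367.8, 186. ])] 20 4 [array([376.5, 186.8]), array([367.8, 185.4])] 20 6 [array([376.5, 186.2]), array([367.9, 184.8])] 20 8 [array([376.6, 185.6]), array([367.9, 184.2])] 
28 0 [array([375.8, 190.1]), array([367.1, 188.6])] 28 2 [array([375.9, 189.5]), array([367.2, 188. ])] 28 4 [array([375.9, 188.9]), array([367.2, 187.4])] 28 6 [array([376. , 188.3]), array([367.3, 186.8])] 28 8 [array([376.1, 187.7]), array([367.3, 186.2])] 
15.3 [-5.81827373 -3.06301717 12.89446742]
```

View pics/k2.png

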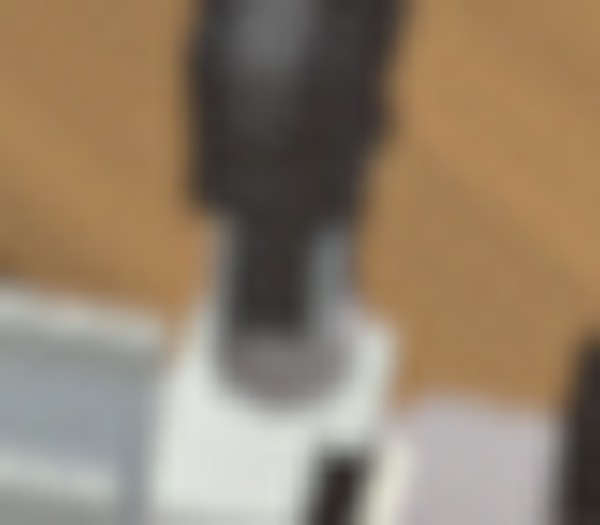

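```bash
python3 -m creep '[{"rx":0,"ry":0,"tx":0,"ty":0,"tz":0,"rz":0,"hand":0},{"rx":0,"ry":0,"tx":0,"ty":0,"tz":0,"rz":0,"hand":0},{"rx":0,"ry":0,"tx":0,"ty":0,"tz":0,"rz":0,"hand":0},{"rx":0,"ry":0,"tx":0,"ty":0,"tz":2,"rz":0,"hand":0},{"rx":0,"ry":0,"tx":0,"ty":0,"tz":2,"rz":0,"hand":0}]' 60
python3 - <<'E'
from h import *
delta([.6206,.0475,.064],-49.3)
s=viewer.grab_frame("side")
a=cv2.resize(s["pixels"][150:200,350:400],None,fx=12,fy=12,interpolation=cv2.INTER_CUBIC); cv2.imwrite("pics/k3.png",a)
E
```

```text
clock: 15.8
position: [0.6194, 0.0468, 0.064]
tool_rot: [-3.141, -0.0, 2.28]
force: [0.1, -0.3, -0.3]
grip_width: 0.0428
t [-0.3  1.4  0. ] rv [-0.02 -0.01 -0.06] clock 15.8 pos [0.6194 0.0468 0.064 ] yaw 130.64 F [ 0.07 -0.34 -0.27] w 0.0428 q7 0.66
```

View pics/k3.png

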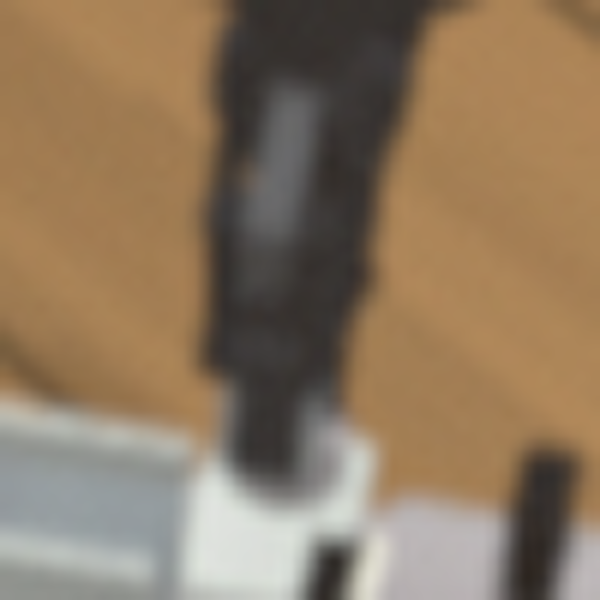

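```bash
python3 -m creep '[{"rx":0,"ry":0,"tx":0,"ty":0.3,"tz":0,"rz":0,"hand":1},{"rx":0,"ry":0,"tx":0,"ty":0.3,"tz":0,"rz":0,"hand":1},{"rx":0,"ry":0,"tx":0,"ty":0.3,"tz":0,"rz":0,"hand":1},{"rx":0,"ry":0,"tx":0,"ty":0.3,"tz":0,"rz":0,"hand":1}]' 60
python3 - <<'E'
from h import *
delta([.6206,.0475,.064],-49.3)
E
```

```text
clock: 16.25
position: [0.6192, 0.0464, 0.0645]
tool_rot: [-3.14, -0.0, 2.28]
force: [-6.3, -2.1, 6.5]
grip_width: 0.0259
t [-0.1  1.8  0.5] rv [-0.07 -0.02 -0.09] clock 16.25 pos [0.6192 0.0464 0.0645] yaw 130.61 F [-6.34 -2.1   6.5 ] w 0.0259 q7 0.66
```

```bash
python3 -m creep '[{"rx":0,"ry":0,"tx":0,"ty":-0.3,"tz":-1.5,"rz":0,"hand":1},{"rx":0,"ry":0,"tx":0,"ty":-0.3,"tz":-3,"rz":0,"hand":1},{"rx":0,"ry":0,"tx":0,"ty":-0.3,"tz":-3,"rz":0,"hand":1}]' 60
python3 - <<'E'
from h import *
delta([.6206,.0475,.064],-49.3)
E
```

```text
clock: 16.55
position: [0.619, 0.0464, 0.0672]
tool_rot: [-3.14, -0.0, 2.28]
force: [-1.9, -3.5, -5.8]
grip_width: 0.0258
t [-0.2  1.9  3.2] rv [-0.06 -0.02 -0.08] clock 16.55 pos [0.619  0.0464 0.0672] yaw 130.62 F [-1.9  -3.55 -5.78] w 0.0258 q7 0.66
```

```bash
python3 -m creep '[{"rx":0,"ry":0,"tx":0,"ty":0,"tz":-4,"rz":0,"hand":1},{"rx":0,"ry":0,"tx":0,"ty":0,"tz":-8,"rz":0,"hand":1},{"rx":0,"ry":0,"tx":0,"ty":0,"tz":-12,"rz":0,"hand":1},{"rx":0,"ry":0,"tx":0,"ty":0,"tz":-12.7,"rz":0,"hand":1},{"rx":0,"ry":0,"tx":0,"ty":0,"tz":-12.7,"rz":0,"hand":1}]' 60
python3 - <<'E'
from h import *
delta([.6206,.0475,.064],-49.3)
s=viewer.grab_frame("side")
a=cv2.resize(s["pixels"][150:200,350:400],None,fx=12,fy=12,interpolation=cv2.INTER_CUBIC); cv2.imwrite("pics/k4.png",a)
E
```

```text
clock: 17.05
position: [0.6191, 0.0465, 0.0802]
tool_rot: [-3.141, -0.0, 2.28]
force: [-3.1, -4.9, -8.1]
grip_width: 0.0261
t [-0.2  1.9 16.2] rv [-0.05 -0.02 -0.08] clock 17.05 pos [0.6191 0.0465 0.0802] yaw 130.62 F [-3.14 -4.91 -8.12] w 0.0261 q7 0.66
```

View pics/k4.png

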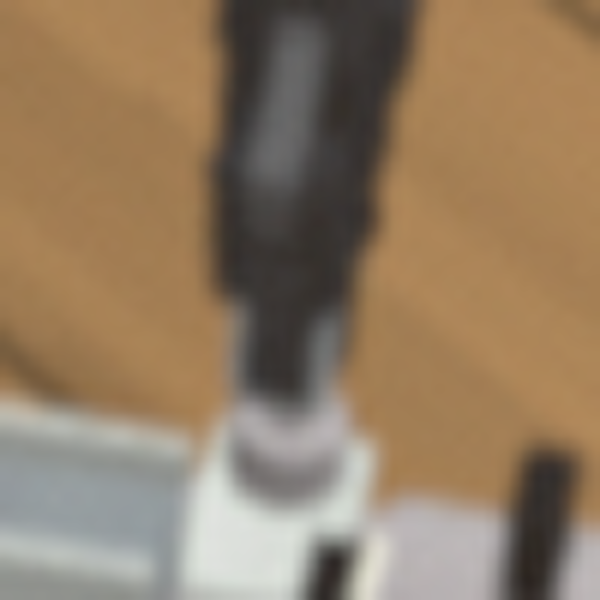

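Run:
```python
from h import *
o=bot.observe(); Rt=R.from_euler("xyz",o["tool_rot"]); p=np.array([.560,-.0047]); r=o["position"][:2]-p
print(np.hypot(*r),np.degrees(np.arctan2(r[1],r[0])))
for th in range(5,45,5):
    q=R.from_euler("z",th,degrees=True).apply([*r,0])[:2]-r
    print(th,np.round(Rt.inv().apply([*q,0])*1000,1))
q=o["qpos"];print(np.round(q,2))
```

```text
0.07813681679734863 40.89633595007591
5 [ 6.8 -0.3  0. ]
10 [13.6 -1.3  0. ]
15 [20.2 -2.8  0. ]
20 [26.7 -4.8  0. ]
25 [33.  -7.5  0. ]
30 [ 39.  -10.7   0. ]
35 [ 44.7 -14.3   0. ]
40 [ 50.1 -18.5   0. ]
[-0.26  0.71  0.14  1.73 -0.14  0.71  0.66]
```

```bash
python3 -m creep '[{"rx":0,"ry":0,"tx":3.4,"ty":-0.1,"tz":0,"rz":-2.5,"hand":1},{"rx":0,"ry":0,"tx":6.8,"ty":-0.3,"tz":0,"rz":-5,"hand":1},{"rx":0,"ry":0,"tx":13.6,"ty":-1.3,"tz":0,"rz":-10,"hand":1},{"rx":0,"ry":0,"tx":20.2,"ty":-2.8,"tz":0,"rz":-15,"hand":1},{"rx":0,"ry":0,"tx":20.2,"ty":-2.8,"tz":0,"rz":-15,"hand":1}]' 60
python3 - <<'E'
from h import *
o=bot.observe(); Rt=R.from_euler("xyz",o["tool_rot"]); p=np.array([.560,-.0047]); r=o["position"][:2]-p
print(np.hypot(*r),np.degrees(np.arctan2(r[1],r[0])),Rt.inv().apply(o["force"]), o["position"],np.degrees(o["tool_rot"][2]))
E
```

```text
clock: 17.6
position: [0.6032, 0.0605, 0.0801]
tool_rot: [-3.141, -0.001, 2.546]
force: [-3.1, -3.8, -9.2]
grip_width: 0.0261
0.07823597386113608 56.49554985986197 [ 0.464224   -4.87157969  9.1810743 ] [0.60318639 0.06053652 0.08007834] 145.86904468690076
```

```bash
python3 -m creep '[{"rx":0,"ry":0,"tx":6.8,"ty":-0.3,"tz":0,"rz":-5,"hand":1},{"rx":0,"ry":0,"tx":13.6,"ty":-1.3,"tz":0,"rz":-10,"hand":1},{"rx":0,"ry":0,"tx":20.2,"ty":-2.8,"tz":0,"rz":-15,"hand":1},{"rx":0,"ry":0,"tx":26.7,"ty":-4.8,"tz":0,"rz":-20,"hand":1},{"rx":0,"ry":0,"tx":33,"ty":-7.5,"tz":0,"rz":-25,"hand":1},{"rx":0,"ry":0,"tx":33,"ty":-7.5,"tz":0,"rz":-25,"hand":1},{"rx":0,"ry":0,"tx":33,"ty":-7.5,"tz":0,"rz":-25,"hand":1}]' 60
python3 - <<'E'
from h import *
o=bot.observe(); Rt=R.from_euler("xyz",o["tool_rot"]); p=np.array([.560,-.0047]); r=o["position"][:2]-p
print(np.hypot(*r),np.degrees(np.arctan2(r[1],r[0])),Rt.inv().apply(o["force"]), o["position"],np.degrees(o["tool_rot"][2]))
s=viewer.grab_frame("side")
h=np.radians(-9.3);x=np.array([np.cos(h),np.sin(h)])
rail=boxpts(p+x*.0729,h,.085,.034,.097,.0985)
over(s,[(rail,(0,0,255))],(340,130,440,205),8,"o11.png")
E
```

```text
clock: 18.3
position: [0.5726, 0.0728, 0.0801]
tool_rot: [3.142, -0.001, 2.976]
force: [-5.1, 0.0, -8.3]
grip_width: 0.0263
0.07851853600506382 80.79649918674531 [ 5.04704031 -0.81156565  8.28475736] [0.57255837 0.07280773 0.0801281 ] 170.50153132910145
```

View pics/o11.png

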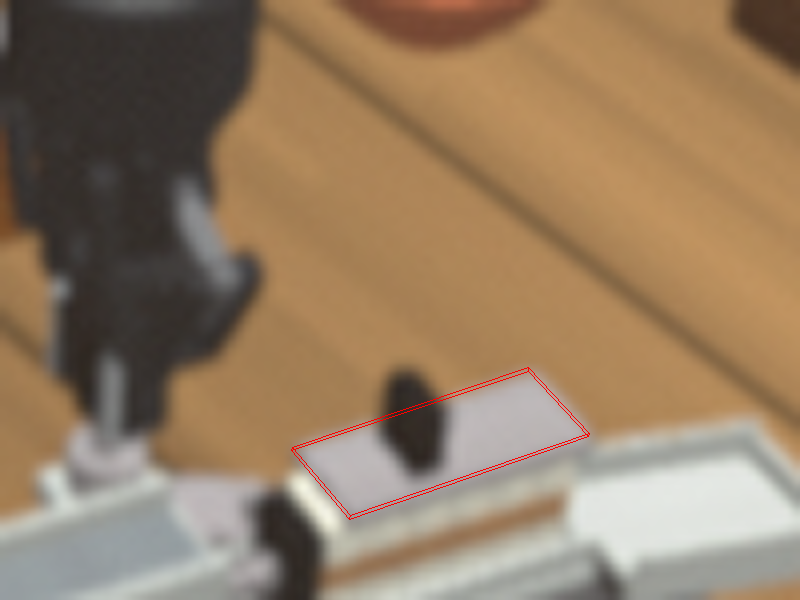

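```bash
python3 -m creep '[{"rx":0,"ry":0,"tx":0,"ty":0,"tz":3,"rz":0,"hand":1},{"rx":0,"ry":0,"tx":0,"ty":0,"tz":5.5,"rz":0,"hand":1},{"rx":0,"ry":0,"tx":0,"ty":0,"tz":5.5,"rz":0,"hand":1}]' 60
python3 - <<'E'
from h import *
o=bot.observe();print(o["force"],o["position"])
E
python3 -m creep '[{"rx":0,"ry":0,"tx":0,"ty":0,"tz":3,"rz":0,"hand":1},{"rx":0,"ry":0,"tx":0,"ty":0,"tz":6,"rz":0,"hand":1},{"rx":0,"ry":0,"tx":0,"ty":0,"tz":8,"rz":0,"hand":1},{"rx":0,"ry":0,"tx":0,"ty":0,"tz":8,"rz":0,"hand":1}]' 60
```

```text
clock: 18.65
position: [0.5727, 0.0728, 0.0743]
tool_rot: [-3.141, -0.0, 2.977]
force: [-5.4, -0.7, -7.3]
grip_width: 0.0259
[-5.38532286 -0.6655965  -7.34104556] [0.57273616 0.07277642 0.0742913 ]
clock: 19.05
position: [0.5719, 0.0729, 0.0662]
tool_rot: [-3.141, -0.002, 2.978]
force: [-8.0, 2.4, -8.7]
grip_width: 0.0258
```

```bash
python3 -m creep '[{"rx":0,"ry":0,"tx":0.6,"ty":0,"tz":0,"rz":0,"hand":1},{"rx":0,"ry":0,"tx":0.6,"ty":0,"tz":0.5,"rz":0,"hand":0},{"rx":0,"ry":0,"tx":0.6,"ty":0,"tz":0.5,"rz":0,"hand":-0.2},{"rx":0,"ry":0,"tx":0.6,"ty":0,"tz":0.5,"rz":0,"hand":-0.2},{"rx":0,"ry":0,"tx":0.6,"ty":0,"tz":0.5,"rz":0,"hand":-0.2},{"rx":0,"ry":0,"tx":0.6,"ty":0,"tz":0.5,"rz":0,"hand":-0.2}]'
python3 -m creep '[{"rx":0,"ry":0,"tx":0,"ty":0,"tz":-30,"rz":0,"hand":-0.2},{"rx":0,"ry":0,"tx":0,"ty":0,"tz":-70,"rz":0,"hand":-0.2},{"rx":0,"ry":0,"tx":0,"ty":0,"tz":-110,"rz":0,"hand":-0.2},{"rx":0,"ry":0,"tx":0,"ty":0,"tz":-140,"rz":0,"hand":-0.2},{"rx":0,"ry":0,"tx":30,"ty":0,"tz":-160,"rz":0,"hand":-0.2},{"rx":0,"ry":0,"tx":75,"ty":0,"tz":-160,"rz":0,"hand":-0.2},{"rx":0,"ry":0,"tx":115,"ty":0,"tz":-160,"rz":0,"hand":-0.2},{"rx":0,"ry":0,"tx":115,"ty":0,"tz":-160,"rz":0,"hand":-0.2}]'
python3 - <<'E'
from h import *
for n in("side","top"):
    s=viewer.grab_frame(n); cv2.imwrite(f"pics/z_{n}.png",s["pixels"])
    if n=="side": b=(330,130,430,205)
    else: b=(280,120,380,195)
    h=np.radians(-9.3);x=np.array([np.cos(h),np.sin(h)]);y=np.array([-x[1],x[0]]);p=np.array([.560,-.0047]);k=p+.08*y
    rail=boxpts(p+x*.0729,h,.085,.034,.097,.0985)
    c=lambda r,z:np.array([[k[0]+r*np.cos(a),k[1]+r*np.sin(a),z] for a in np.linspace(0,6.28,20)])
    over(s,[(rail,(0,0,255)),(c(.011,.066),(0,255,255)),(c(.015,.106),(0,0,255))],b,8,f"zo_{n}.png")
E
```

```text
clock: 19.65
position: [0.5724, 0.0729, 0.0663]
tool_rot: [3.141, 0.001, 2.978]
force: [0.2, -0.2, -0.9]
grip_width: 0.0516
clock: 20.45
position: [0.4549, 0.092, 0.2265]
tool_rot: [-3.141, -0.001, 2.98]
force: [0.5, -1.0, 0.0]
grip_width: 0.0513
```

View pics/zo_side.png

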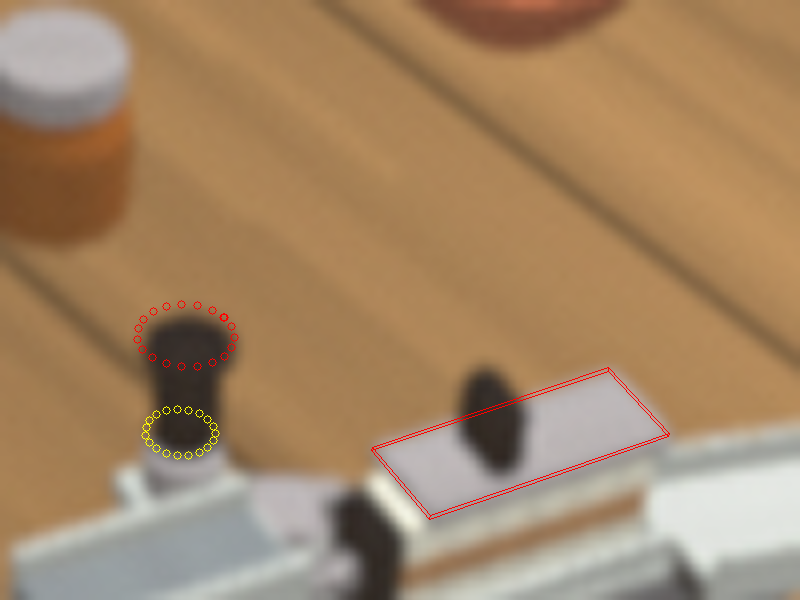

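View pics/zo_top.png

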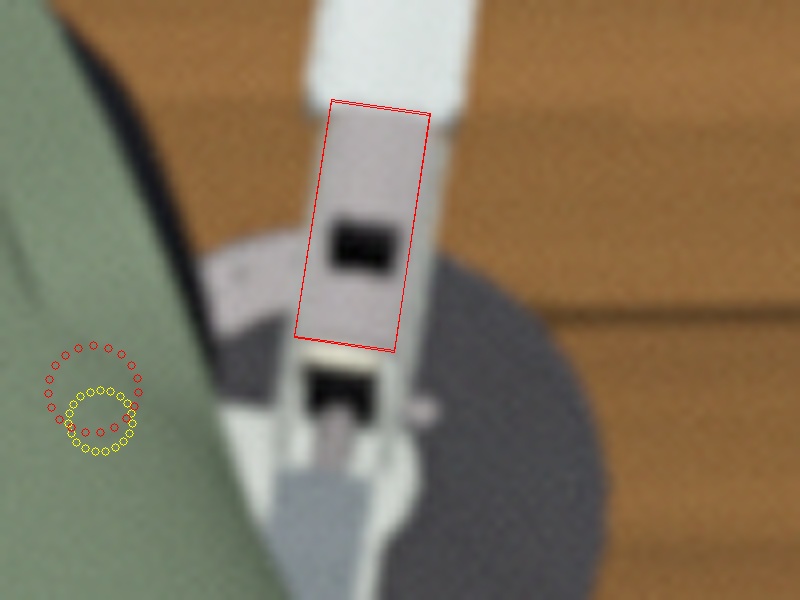

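View pics/z_side.png

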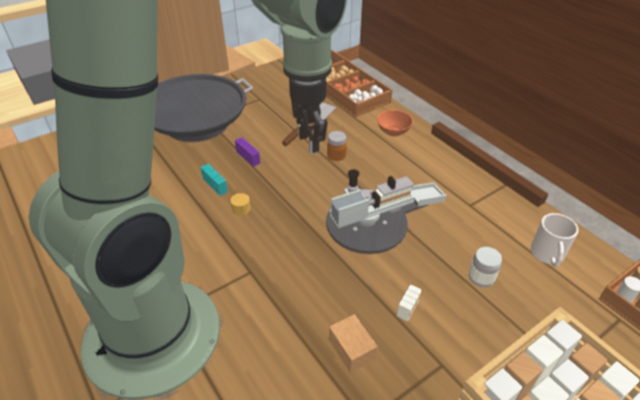

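Run:
```python
import cv2,numpy as np
for n in("side","top"):
    a=cv2.imread(f"pics/{n}0.png").astype(float);b=cv2.imread(f"pics/z_{n}.png").astype(float)
    d=np.abs(a-b).max(2)
    for nm,bx in(dict(tin=(467,250,500,289),jar=(325,129,347,160),weight=(231,194,254,218),carton=(329,317,380,369),short=(401,286,420,322)) if n=="side" else dict(tin=(407,130,435,152),carton=(398,254,438,277),short=(400,198,421,222))).items():
        x0,y0,x1,y1=bx; print(n,nm,d[y0:y1,x0:x1].mean().round(1))
```

```text
side tin 9.7
side jar 8.7
side weight 9.5
side carton 9.7
side short 9.9
top tin 2.6
top carton 2.7
top short 2.4
```

The side view shows the magazine in line with the chute and the knob (352,178) down. The tin, jar, weight, carton and short strip stand where they were, and the gripper is clear.

```bash
python3 -c "
from workcell import bot
print(bot.job_done(), bot.observe()['clock'])"
```

```text
the job is handed in; nothing more can be done
the job is handed in; nothing more can be done
```

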